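Wedge the cover off a press-fit detector housing

ROBOT

A 6-joint arm with a two-finger parallel gripper is mounted at the origin on the work surface. World frame = base frame: x ahead of the robot, y to its left, z up, the work surface at z = 0. Lengths are in m, angles in rad, forces in N, time in s.
With the tool pointing down it reaches from about 0.425 to 0.95 m from the base axis. Payload 3.5 kg.
Tool frame: the origin (TCP) lies at the very end of the fingers, on their centre line; the grasp point (between the pads) lies 19 mm behind it; z points along the fingers, y is the direction in which the jaws open and shut (so a half turn about z gives the same grasp; the last joint's range is limited). The gripper opens to 85 mm and grips with 20 to 120 N. Pads are 22 mm wide; open, the fingers measure 114 mm over their backs; the gripper's body (76 mm by 85 mm) begins 54 mm behind the grasp point. The pads swing forward as they close: fully open they stand 13 mm farther back than shut.
Start: joints at [-1.479, 0.286, 1.577, -0, 1.279, -0.15], TCP at [0.162, -0.655, 0.231] pointing down, gripper open.
Joint ranges: [-2.77, 2.77], [-0.9, 2.22], [0.21, 2.48], [-1.53, 4.67], [0.24, 2.81], [-2.84, 2.84]. Speed limits (rad/s): [2.79, 2.79, 3.14, 3.14, 3.14, 3.14].

INTERFACE

Orientations are given as a unit quaternion [x, y, z, w].
In Python, from plant import get_state, read_camera, get_calibration, ticket, search_frame, cut_out, pinpoint gives the robot as it stands.
- The arm moves only by the tool move_arm, never from a script. Its argument "plan" is a list that holds one entry, the list of rows, each a list of 7 numbers: the turn, a rotation vector about the tool's x, y, z in degrees, then the shift along the tool's x, y, z in m, then the finger opening in m, from 0 to 0.0854. In form: [[[ax, ay, az, x, y, z, hand], ...]]. A call has exactly 5 rows; each row is the pose to reach, as a shift and turn from the pose measured when the call began, along the tool's axes at that moment; what a row does not reach only later rows make up. A row lasts 1/8 s, in which the tool goes at most 62.5 mm and 10.7 degrees, less where a joint would pass 70% of its speed; a pose out of reach is approached as far as the arm can. A call with a gripper value outside its range is refused whole. The fingers move at their own pace and stop on an object; "force" is the grip in N (left out, the last holds). Time passes only in rows, so rows that repeat a pose let the fingers close, or fill a call up. It gives the time, the measured TCP pose, the force and the opening at its end, in the units of the state.
- get_state(): the state, without advancing time (a new reading comes with each control period).
- read_camera(name): name is "side" or "top" or "wrist"; returns the picture (384x512x3 uint8, red, green, blue); there is no depth.
- get_calibration(name): a dict with "mtx" (3x3 intrinsics, pixels), "extrinsics" (4x4, takes a point from camera to world coordinates); the wrist camera has in their place "hand_eye" (4x4, takes a point from camera to tool coordinates, whose origin is the TCP and whose axes are the flange's). Camera axes: x right, y up, looking along -z (the intrinsics and any distortion apply to the point x, -y, -z); pixel columns grow to the right and rows downward; lengths in m; the calibration is good to about 2 mm. A picture is of the moment at which its call begins: read the wrist's pose just before it. get_calibration takes no time and is no camera call.
- ticket.sign_off(): hands the job in, once; it reports no verdict.
Trained networks look in the newest picture that a camera, given by its name, has taken for a name from the list of things; names that differ only in an ending like _2 or _b are one class to them, and where a whole thing is asked for, a point or a joint stands for the part that bears it (a point fixed in the world has none). Each returns a list of dicts, best first, with "p" (0 to 1); they miss things now and then, are a little off and sometimes report something else, mostly with a low value. They report only what shows in the picture. A call takes as long as a camera call. They do not tell look-alikes from the thing itself.
- search_frame(camera, query): "centre" ([column, row] in pixels, amid what is visible of it).
- cut_out(camera, query): "pixels" (384x512 bool, what is visible of it) and "centre" ([column, row] in pixels, amid what is visible of it).
- pinpoint(camera, query): "centre" ([column, row] in pixels: a listed point, or the origin of a listed thing).
The state is a dict: "time": time; "qpos": joint angles; "dq": joint speeds; "joint_efforts": joint torques, N m; "eef_pos": TCP position; "tcp_rot": TCP orientation; "contact_force": force on the tool from outside, world axes, zero at the start; "wrist_torque": the same for the moment, N m; "opening": opening from 0.0 (shut) to 1.0 (fully open).
Only numpy, scipy, OpenCV 4.12 (cv2) and the standard library are available. Lean on these libraries where they do the work, as an engineer would, in place of code of your own. Each camera call takes 0.05 s, during which the arm holds its last target.

TASK

Take the white wedge from its wooden stand and ease the press-fit plastic cover of the detector housing away from the metal half: push the wedge down into the pry slots at the two ends of the seam in turn, a little at a time, until both ends of the seam stand open by at least 7 mm. Keep it even: never let one end get more than 6 mm ahead of the other, and touch the housing with the wedge only. Finally put the wedge back in its stand, blade down as it was, without having shifted the screwdriver, tape roll, bottle or jar.

Things in the scene. Friction and masses are not known exactly. Their poses are not given: they have to be found in the camera images.
- housing: Detector housing, fixed to the desk; base plate 180 x 220 x 8 mm. Origin on the desk under the seam's middle; z up, y along the seam, +x from the metal half to the cover. Fixed metal half: x -45 to 0, y -95 to 95, z 8 to 86 mm; its face at x = 0 is flat and upright. A metal bridge (x -43 to 19, y -22 to 22, z 86 to 98 mm) covers the mid seam: it can be pried only at the two slots.
- cover: Grey plastic cover: x 0 to 60, y -95 to 95, z 10 to 80 mm of the housing when shut. Origin at the seam on the left dowel's axis, at desk height; axes as the housing's when shut. Held only by the tight fit on two dowels: pushed near one end, that end opens and the cover turns a little about the other dowel. It slides without springing back and cannot be lifted off.
- dowel_left (a joint): How far the seam is open at the left dowel (housing y = +80 mm), in m: 0 shut, at most 0.030. Moving one dowel takes about 5 N.
- dowel_right (a joint): How far the seam is open at the right dowel (housing y = -80 mm), in m: 0 shut, at most 0.030; about 5 N.
- slot_left (a point): Left pry slot: point fixed at housing x = 0 (on the metal face), y = +50, z = 80 mm (the cover's top); axes as the housing's. Shut, the slot between metal face and cover is 3.5 mm wide (x), 34 mm long (y), from z = 72 down to 10 mm; above 72 the cover's edge is bevelled to a mouth 9.5 mm wide at the top. It widens as the seam opens there.
- slot_right (a point): Right pry slot, the same as slot_left but at housing y = -50 mm.
- wedge_grip (a point): Centre of the handle of the white plastic wedge, 160 mm long, about 0.15 kg. Handle 30 x 40 x 70 mm (x, y, z); below it a blade 90 mm long, 24 mm wide (y). Wedge axes: z up along the handle, blade towards -z. The blade's -x face is flat, at x = -10 mm, to slide down the housing's metal face (wedge axes parallel to the housing's); its +x face slopes.
- wedge_tip (a point): Middle of the blade's tip edge: 8.75 mm to -x of the handle's centre line, 125 mm below wedge_grip; axes as wedge_grip. The blade is 2.5 mm thick at the tip and 0.19 mm more per mm upwards, 19.6 mm at the handle. With its tip d mm below z = 72 mm of the housing it holds the cover at that slot 0.19 d + 2.5 mm from the metal face (open by 1 mm less than 0.19 d). The base plate allows d up to 60.
- wedge: The white wedge; origin on the handle's centre line at the tip's level, 125 mm below wedge_grip; axes as wedge_grip.
- stand_mouth (a point): Centre of the mouth of the wooden stand's pocket, in its top face, 100 mm above the desk; axes as the stand's (z up). Stand fixed, 70 x 90 x 100 mm (x, y, z); pocket right through, 23 mm (x) by 31 mm (y), rim bevelled 3 mm. The wedge hangs in it on its handle's underside, axes parallel to the stand's, wedge_grip 35 mm above this point.
- screwdriver: Loose screwdriver, about 180 mm long, up to 30 mm high, lying between housing and stand; not to be disturbed.
- bottle: Brown bottle, 64 mm across, 150 mm tall, beyond; not to be disturbed. Origin under its base.
- jar: Glass jar, 60 mm across, 70 mm tall, beyond; not to be disturbed. Origin under its base.
- tape_roll: Roll of tape lying flat, 90 mm across, 25 mm high, close to the robot; not to be disturbed. Origin under its base.
There are look-alikes about, which are no part of the job. Of the things shaped like the wedge, the white one is meant.

How it is judged:
On the way, in this order (a step that is already met when the one before it is completed fails the run):
1. the wedge, in contact with the cover, has opened one end of the seam by 2 mm or more (contact force between wedge and cover above 0.3 N and value of joint any of dowel_left, dowel_right above 0.002 m), for 0.05 s.
2. with the wedge at the other slot, both ends are open by 2 mm or more (contact force between wedge and cover above 0.3 N and value of joint each of dowel_left, dowel_right above 0.002 m), for 0.05 s.
3. with the wedge in contact with the cover, both ends are open by 7 mm or more (contact force between wedge and cover above 0.3 N and value of joint each of dowel_left, dowel_right above 0.007 m), for 0.05 s.
At the end, for the whole second after the job is handed in: Both ends of the seam stand open by at least 7 mm (at the dowels), and the wedge hangs at rest upright (within 0.12 rad) in the stand's pocket, blade down, its handle's centre within 8 mm sideways of the pocket's centre and at most 42 mm from the mouth point (35 mm when seated) (value of joint each of dowel_left, dowel_right above 0.007 m and distance between wedge_grip and stand_mouth below 0.042 m and horizontal distance between wedge_grip and stand_mouth below 0.008 m and angle between wedge_grip's own z axis and vertical below 0.12 rad and linear speed of wedge below 0.02 m/s); the robot touches nothing.
It fails at once if one end of the seam gets more than 6 mm ahead of the other (cover turned more than 0.0385 rad against the housing) (angle between the x axis of cover and the x axis of housing, either way round above 0.0385 rad).
It fails at once if the gripper or arm touches the housing or its cover (contact force between any of the fingers, the arm and housing above 1 N).
It fails at once if the screwdriver, tape roll, bottle or jar is shifted by more than 20 mm (distance of any of screwdriver, bottle, jar, tape_roll from where it was at the start of the episode above 0.02 m).
It also fails if it takes over 67 s, if anything falls off the work surface, if the arm or the gripper's body presses on something with over 40 N, if the wrist force passes 120 N, or if a joint passes its speed limit or range.

## Working session

There is one attempt and no reset: what is moved stays moved. The work goes in short steps, Python scripts to look and compute and a tool call to move; the robot and the scene stay as the last step left them, time stands still between calls to the robot, and variables do not carry over. Pictures are saved under pics/ and viewed, and the job is handed in when it is done.

Besides the shell and the picture viewer there is one more tool, called after "Emit:" as name(argument=value, ...), one argument or row to a line, values as JSON. move_arm: Moves the arm, as the interface text tells. Its arguments: {"type":"object","properties":{"plan":{"type":"array","items":{"type":"array","items":{"type":"array","items":{"type":"number"}}}},"force":{"type":"number"}},"required":["plan"]}

```bash
ls; mkdir -p pics
cat > h.py <<'E'
import numpy as np,cv2
from plant import *
from scipy.spatial.transform import Rotation as R
def snap(n,f):
    im=read_camera(n); cv2.imwrite(f'pics/{f}.png',im[:,:,::-1]); return im
E
python3 - <<'E'
from h import *
s=get_state();print(s)
for n in('side','top','wrist'):
    print(n,get_calibration(n))
    snap(n,n+'0')
    for q in (['housing','cover','slot_left','slot_right','wedge_grip','wedge_tip','stand_mouth']):
        print(q,[(np.round(d['centre'],1).tolist(),round(d['p'],2)) for d in pinpoint(n,q)])
print(get_state()['time'])
E
```

```text
pics
{'time': 0.0, 'qpos': array([-1.47904653e+00,  2.87177620e-01,  1.57818606e+00,  2.92228450e-05,
        1.27859318e+00, -1.50020882e-01]), 'dq': array([-0.00167588,  0.00053431,  0.00139694,  0.00016996, -0.00032575,
       -0.0006365 ]), 'joint_efforts': array([-9.43709529e-04, -4.05977368e+01, -2.92627305e+01, -2.04109942e-04,
        5.85088841e-03, -1.55917828e-06]), 'eef_pos': array([ 0.16157088, -0.65469971,  0.2299343 ]), 'tcp_rot': array([ 9.92702077e-01,  1.20586852e-01,  4.84173695e-05, -1.18118980e-03]), 'contact_force': array([-0.77125752, -0.55629092, -0.90832334]), 'wrist_torque': array([-0.02755787,  0.00094844,  0.06439066]), 'opening': 0.9960784982748854}
side {'mtx': array([[420.77540028,   0.        , 250.94310481],
       [  0.        , 420.77540028, 190.08224576],
       [  0.        ,   0.        ,   1.        ]]), 'extrinsics': array([[-0.84638809,  0.38648826, -0.36640692,  0.10225525],
       [-0.53235487, -0.63338636,  0.56162266,  0.67111382],
       [-0.01501658,  0.67040924,  0.74183958,  1.0625008 ],
       [ 0.        ,  0.        ,  0.        ,  
[... 1104 characters left out ...]
([369.3, 276.0], 0.58)]
stand_mouth [([321.5, 221.3], 0.89), ([175.9, 201.9], 0.21)]
wrist {'mtx': array([[330.1781439 ,   0.        , 250.96143456],
       [  0.        , 330.1781439 , 193.04263105],
       [  0.        ,   0.        ,   1.        ]]), 'hand_eye': array([[-1.15198707e-03,  9.66863759e-01,  2.55290316e-01,
         6.49369061e-02],
       [ 9.99999315e-01,  1.06037268e-03,  4.96494972e-04,
        -3.94745591e-04],
       [ 2.09340117e-04,  2.55290713e-01, -9.66864317e-01,
        -1.43391729e-01],
       [ 0.00000000e+00,  0.00000000e+00,  0.00000000e+00,
         1.00000000e+00]])}
housing []
cover []
slot_left []
slot_right []
wedge_grip []
wedge_tip []
stand_mouth []
1.2
```

View pics/side0.png

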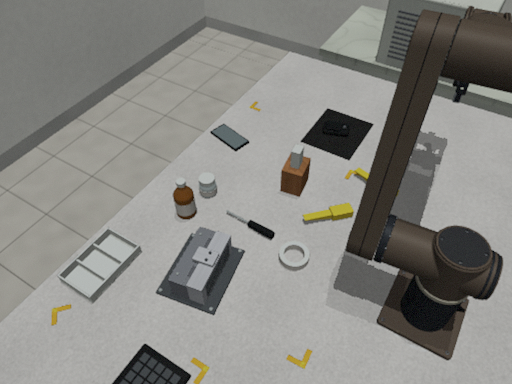

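View pics/top0.png

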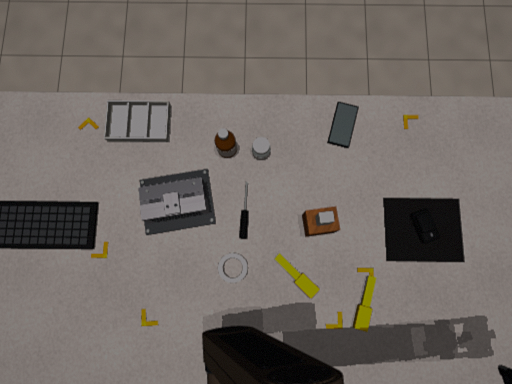

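View pics/wrist0.png

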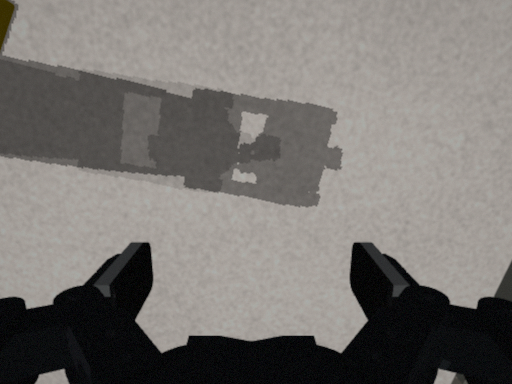

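Run:
```python
import cv2
t=cv2.imread('pics/top0.png');s=cv2.imread('pics/side0.png')
a=cv2.resize(t[160:245,125:225],None,fx=6,fy=6,interpolation=cv2.INTER_CUBIC)
b=cv2.resize(s[220:315,150:250],None,fx=6,fy=6,interpolation=cv2.INTER_CUBIC)
cv2.imwrite('pics/z1.png',a);cv2.imwrite('pics/z2.png',b)
c=cv2.resize(t[190:250,290:350],None,fx=8,fy=8,interpolation=cv2.INTER_CUBIC)
cv2.imwrite('pics/z3.png',c)
```

```text
(no output)
```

View pics/z1.png

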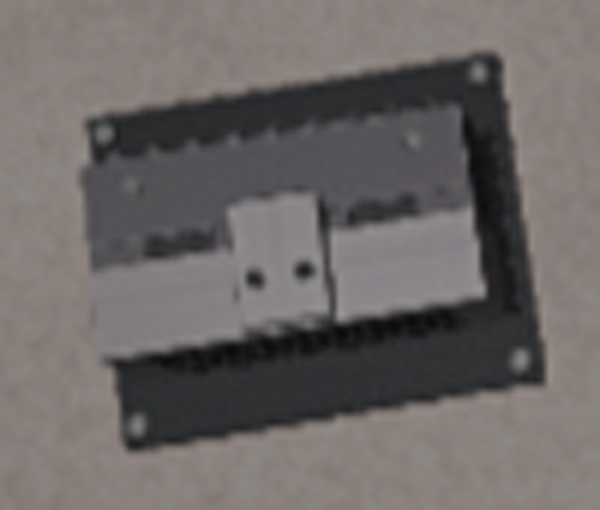

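View pics/z2.png

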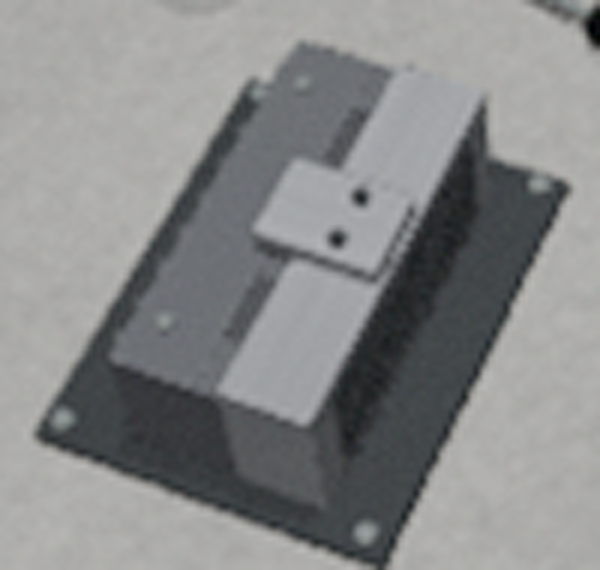

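View pics/z3.png

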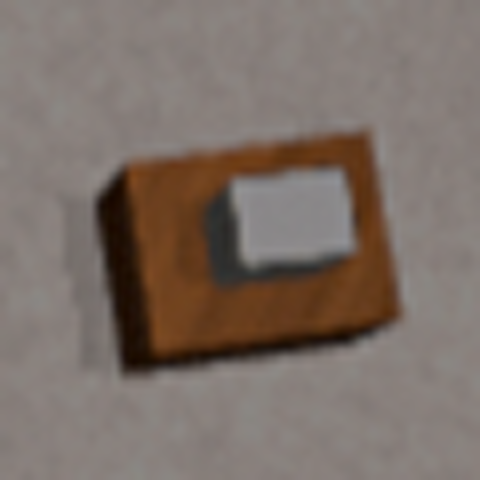

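```bash
cat >> h.py <<'E'
from scipy.optimize import least_squares
def proj(P,K,E):
    P=np.atleast_2d(P); c=(P-E[:3,3])@E[:3,:3]
    c=c*[1,-1,-1]; return (c[:,:2]/c[:,2:])*[K[0,0],K[1,1]]+K[:2,2]
def wristE(s):
    c=get_calibration('wrist'); T=np.eye(4);T[:3,:3]=R.from_quat(s['tcp_rot']).as_matrix();T[:3,3]=s['eef_pos']
    return c['mtx'],T@c['hand_eye']
def cam(n):
    c=get_calibration(n);return c['mtx'],c['extrinsics']
def place(p,L):
    c,s=np.cos(p[2]),np.sin(p[2]);L=np.atleast_2d(np.array(L,float))/1000
    return np.c_[p[0]+c*L[:,0]-s*L[:,1],p[1]+s*L[:,0]+c*L[:,1],L[:,2]]
def fit(obs,x0):
    # obs: list of (K,E,local mm pts,px)
    f=lambda p:np.concatenate([(proj(place(p,L),K,E)-np.array(q)).ravel() for K,E,L,q in obs])
    r=least_squares(f,x0,loss='soft_l1'); return r.x,[np.round(proj(place(r.x,L),K,E)-np.array(q),1).tolist() for K,E,L,q in obs]
E
python3 - <<'E'
from h import *
T=cam('top');S=cam('side')
z=lambda a,o,k:np.array(a)/k+o
base=[[90,-110,8],[-90,-110,8],[-90,110,8],[90,110,8]]
met=[[-45,95,86],[-45,-95,86],[0,-95,86],[0,95,86]]
a=(*T,base+met,z([(495,55),(545,385),(125,450),(87,120),(105,362),(485,297),(472,205),(92,270)],[124.6,159.6],6))
b=(*S,[base[1],base[2],base[3]]+met,z([(570,187),(385,568),(38,437),(310,425),(487,100),(405,65),(217,392)],[149.6,219.6],6))
for o in([a],[b],[a,b]): print(fit(o,[.4,.2,.1]))
p,_=fit([a,b],[.4,.2,.1])
print(place(p,[[0,50,80],[0,-50,80]]))
st=[[35,45,100],[35,-45,100],[-35,-45,100],[-35,45,100]]
hd=[[15,20,170],[15,-20,170],[-15,-20,170],[-15,20,170]]
c=(*T,st+hd,z([(125,168),(370,130),(402,318),(155,357),(230,178),(350,168),(355,252),(245,268)],[289.6,189.6],8))
print(fit([c],[.4,-.2,.1]))
E
```

```text
(array([0.57361167, 0.20845705, 0.18336103]), [[[0.5, 1.0], [0.5, 1.2], [0.2, 2.4], [0.0, 1.5], [-1.1, -1.4], [0.2, -1.5], [0.1, -1.0], [-0.6, -1.0]]])
(array([0.57114748, 0.20959812, 0.16792539]), [[[3.0, 0.4], [1.8, 1.1], [1.3, -0.0], [-1.3, 0.1], [-0.3, -1.4], [-0.9, -0.3], [-1.2, -0.3]]])
(array([0.57221612, 0.20895952, 0.17709367]), [[[0.5, 1.6], [0.2, 1.9], [-0.2, 2.6], [-0.0, 1.7], [-1.4, -1.1], [-0.1, -0.8], [-0.0, -0.3], [-0.9, -0.7]], [[2.6, -0.3], [2.0, 0.6], [1.3, -0.0], [-1.1, -0.3], [-0.7, -1.9], [-1.3, -0.7], [-1.0, -0.5]]])
[[0.56340765 0.25817751 0.08      ]
 [0.5810246  0.15974153 0.08      ]]
(array([ 0.5127089 , -0.23211455,  0.15105644]), [[[-0.3, -0.4], [-0.2, 0.1], [0.1, 0.5], [-0.1, -0.0], [0.0, 0.3], [-0.4, -0.5], [1.0, -0.0], [0.0, 0.0]]])
```

Emit:
move_arm(
  plan=[
    [[0,0,-9,0.042,-0.031,-0.008,0.085],[0,0,-18,0.084,-0.062,-0.016,0.085],[0,0,-27,0.126,-0.093,-0.024,0.085],[0,0,-36,0.168,-0.124,-0.032,0.085],[0,0,-45,0.21,-0.155,-0.04,0.085]],
  ],
)

```text
time: 1.82
eef_pos: [0.3293, -0.4532, 0.2718]
tcp_rot: [0.87, 0.493, 0.0, 0.0]
contact_force: [0.1, 0.1, -0.7]
opening: 0.997
```

```bash
cat >> h.py <<'E'
def rel(x,y,z,jaw):
    """shift/turn for TCP target (tool down, tool y at world angle jaw deg)"""
    s=get_state();M=R.from_quat(s['tcp_rot']); a=np.radians(jaw)
    Y=np.array([np.cos(a),np.sin(a),0]);Z=np.array([0,0,-1.]);X=np.cross(Y,Z)
    G=R.from_matrix(np.c_[X,Y,Z])
    d=M.inv().apply(np.array([x,y,z])-s['eef_pos'])
    rv=(M.inv()*G).as_rotvec(degrees=True)
    print('t',s['time'],'pos',s['eef_pos'].round(4),'turn',rv.round(2),'shift',d.round(4),'F',s['contact_force'].round(1),'op',round(s['opening']*85.4,1))
E
python3 -c "
from h import *
rel(.513,-.232,.26,8.7);print(get_state()['qpos'])"
```

```text
t 1.825 pos [ 0.3293 -0.4532  0.2718] turn [ 3.000e-02  2.000e-02 -3.956e+01] shift [0.2841 0.0442 0.0118] F [ 0.1  0.1 -0.7] op 85.2
[-1.12353809e+00  3.28452747e-03  1.81857463e+00  1.61146855e-04
  1.31912671e+00 -5.84904059e-01]
```

Emit:
move_arm(
  plan=[
    [[0,0,-9,0.058,0.009,0.002,0.085],[0,0,-18,0.115,0.018,0.004,0.085],[0,0,-27,0.172,0.027,0.006,0.085],[0,0,-36,0.23,0.036,0.009,0.085],[0,0,-39.5,0.284,0.044,0.011,0.085]],
  ],
)

```text
time: 2.45
eef_pos: [0.5139, -0.2303, 0.261]
tcp_rot: [0.651, 0.759, -0.0, 0.001]
contact_force: [-0.7, -0.2, 0.8]
opening: 0.996
```

```bash
python3 -c "
from h import *
rel(.513,-.232,.26,8.7)
snap('wrist','w1')
for q in ['wedge_grip','stand_mouth','wedge_tip']:
    print(q,[(np.round(d['centre'],1).tolist(),round(d['p'],2)) for d in pinpoint('wrist',q)])
s=get_state()
print(s['qpos'],proj([[.513,-.232,.135],[.513,-.232,.1]],*wristE(s)))"
```

```text
t 2.45 pos [ 0.5139 -0.2303  0.261 ] turn [0.05 0.06 0.1 ] shift [-0.0016 -0.0011  0.001 ] F [-0.7 -0.2  0.8] op 85.0
wedge_grip [([12.4, 228.8], 0.96), ([91.8, 105.1], 0.75)]
stand_mouth []
wedge_tip [([174.6, 31.8], 0.93), ([111.0, 267.2], 0.79)]
[-6.03181168e-01  1.70228533e-02  1.82492779e+00 -7.56400358e-04
  1.29910313e+00 -7.55877075e-01] [[250.11667918 186.65390568]
 [250.11424745 177.74749156]]
```

View pics/w1.png

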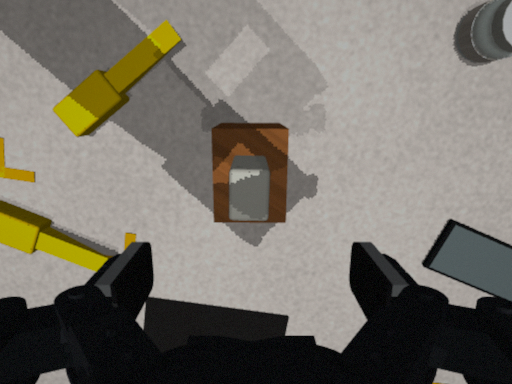

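Run:
```python
import cv2
t=cv2.imread('pics/w1.png')
cv2.imwrite('pics/z4.png',cv2.resize(t[110:240,195:305],None,fx=4.5,fy=4.5,interpolation=cv2.INTER_CUBIC))
```

```text
(no output)
```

View pics/z4.png

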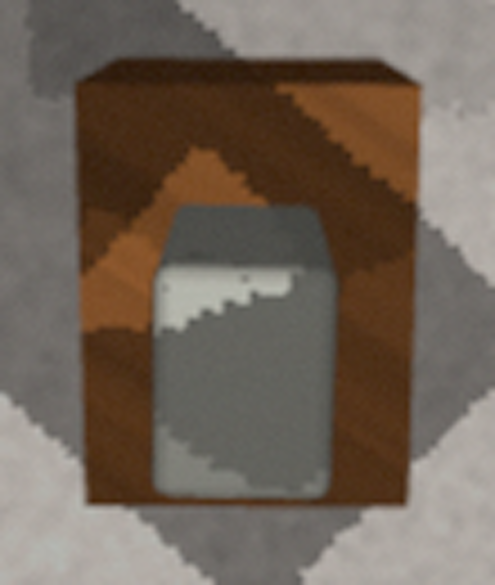

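Run:
```python
from h import *
s=get_state();W=wristE(s)
z=lambda a:np.array(a)/4.5+[194.6,109.6]
h=(*W,[[-15,20,170],[15,20,170],[15,-20,170],[-15,-20,170]],z([(157,265),(335,265),(330,497),(155,497)]))
st=(*W,[[-35,45,100],[35,45,100],[35,-45,100],[-35,-45,100]],z([(77,87),(420,87),(407,503),(88,503)]))
for o in([h],[st],[h,st]): print(fit(o,[.51,-.23,.15]))
```

```text
(array([ 0.51168896, -0.22974728,  0.14258161]), [[[-1.3, -0.6], [0.8, -0.3], [0.7, 0.7], [-0.4, 0.4]]])
(array([ 0.5125248 , -0.23133908,  0.14933863]), [[[-0.6, -0.6], [0.5, -0.5], [0.4, 0.8], [-0.4, 0.7]]])
(array([ 0.5120278 , -0.23025712,  0.14698776]), [[[-1.1, 0.2], [1.1, 0.4], [1.1, 1.3], [0.1, 1.1]], [[-0.9, -2.0], [0.3, -1.7], [0.0, -0.3], [-0.8, -0.5]]])
```

```bash
python3 -c "
from h import *
rel(.512,-.231,.116,8.5)"
```

```text
t 2.65 pos [ 0.5132 -0.2312  0.2607] turn [-0.01  0.05  0.26] shift [ 0.0005 -0.0011  0.1447] F [-0.  -0.9 -0.3] op 84.8
```

Emit:
move_arm(
  plan=[
    [[0,0,0.3,0.0005,-0.001,0.04,0.085],[0,0,0.3,0.0005,-0.001,0.08,0.085],[0,0,0.3,0.0005,-0.001,0.12,0.085],[0,0,0.3,0.0005,-0.001,0.144,0.085],[0,0,0.3,0.0005,-0.001,0.1447,0.06]],
  ],
  force=60,
)

```text
time: 3.28
eef_pos: [0.51, -0.2314, 0.1138]
tcp_rot: [0.654, 0.757, -0.001, -0.002]
contact_force: [-0.7, -0.2, 0.5]
opening: 0.81
```

Emit:
move_arm(
  plan=[
    [[0,0,0,0,0,0,0.025],[0,0,0,0,0,0,0.02],[0,0,0,0,0,0,0.015],[0,0,0,0,0,0,0.01],[0,0,0,0,0,0,0.005]],
  ],
  force=60,
)

```text
time: 3.9
eef_pos: [0.5112, -0.2322, 0.1156]
tcp_rot: [0.654, 0.757, -0.001, -0.0]
contact_force: [1.6, -0.3, 6.4]
opening: 0.345
```

```bash
python3 -c "
from h import *
rel(.512,-.231,.116,8.5)"
```

```text
t 3.9 pos [ 0.5112 -0.2322  0.1156] turn [-0.08  0.03 -0.17] shift [ 0.0011  0.001  -0.0004] F [ 1.6 -0.3  6.4] op 29.5
```

Emit:
move_arm(
  plan=[
    [[0,0,0,0,0,-0.01,0.0],[0,0,0,0,0,-0.04,0.0],[0,0,0,0,0,-0.08,0.0],[0,0,0,0,0,-0.12,0.0],[0,0,0,0,0,-0.14,0.0]],
  ],
  force=100,
)

```text
time: 4.53
eef_pos: [0.5112, -0.2322, 0.2576]
tcp_rot: [0.654, 0.757, -0.001, 0.0]
contact_force: [-0.0, 0.4, -1.1]
opening: 0.339
```

```bash
python3 -c "
from h import *
snap('side','s2');snap('wrist','w2')
rel(.512,-.231,.256,8.5)
for n in ['side','wrist']:
  for q in ['wedge_grip','wedge_tip','stand_mouth']:
    print(n,q,[(np.round(d['centre'],1).tolist(),round(d['p'],2)) for d in pinpoint(n,q)])
"
python3 - <<'E'
import cv2
t=cv2.imread('pics/s2.png')
cv2.imwrite('pics/z5.png',cv2.resize(t[80:220,230:370],None,fx=4,fy=4,interpolation=cv2.INTER_CUBIC))
E
```

```text
t 4.625 pos [ 0.5118 -0.2325  0.2577] turn [ 0.04  0.16 -0.16] shift [0.0015 0.0005 0.0017] F [ 0.6 -0.5 -1.4] op 29.0
side wedge_grip [([300.9, 122.0], 0.81), ([388.5, 191.4], 0.77), ([342.8, 213.1], 0.61)]
side wedge_tip [([304.6, 214.8], 0.9), ([300.8, 153.9], 0.65), ([356.6, 168.8], 0.65), ([203.2, 272.1], 0.48)]
side stand_mouth [([295.8, 162.1], 0.95)]
wrist wedge_grip [([13.5, 229.5], 0.77), ([93.2, 102.2], 0.65)]
wrist wedge_tip [([109.4, 267.3], 0.92), ([175.1, 28.5], 0.79), ([241.1, 192.0], 0.57)]
wrist stand_mouth [([253.3, 174.0], 0.55), ([256.9, 190.1], 0.22)]
```

View pics/z5.png

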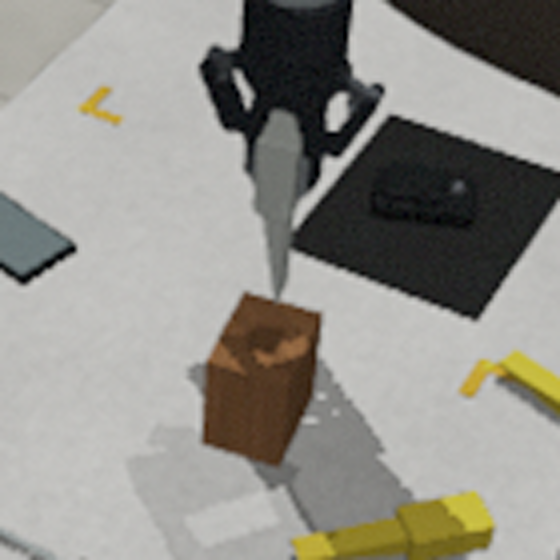

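View pics/w2.png

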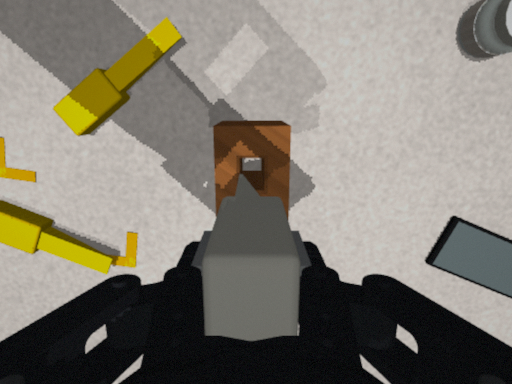

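Run:
```python
from h import *
s=get_state();W=wristE(s);p=s['eef_pos'];print(p)
M=R.from_quat(s['tcp_rot']).as_matrix()
for q in [[-8.75,12,-125],[-8.75,-12,-125],[-10,12,-125],[-7.5,12,-125],[-10,12,-35],[9.6,12,-35],[-15,20,-35],[15,20,-35]]:
    # wedge: x=tool y, y=tool x, z=-tool z, origin grasp point 19.4mm behind tcp
    q=np.array(q)/1000; t=np.array([q[1],q[0],-q[2]-.0194])
    print(np.round(proj(p+M@t,*W),1))
t=cv2.imread('pics/w2.png')
cv2.imwrite('pics/z6.png',cv2.resize(t[150:260,195:310],None,fx=5,fy=5,interpolation=cv2.INTER_CUBIC))
```

```text
[ 0.51046002 -0.23166173  0.25332217]
[[239.1 176.9]]
[[239.4 206.7]]
[[237.5 176.9]]
[[240.7 176.9]]
[[230.9 214.3]]
[[269.6 214.2]]
[[220.7 199.1]]
[[280.6 199. ]]
```

View pics/z6.png

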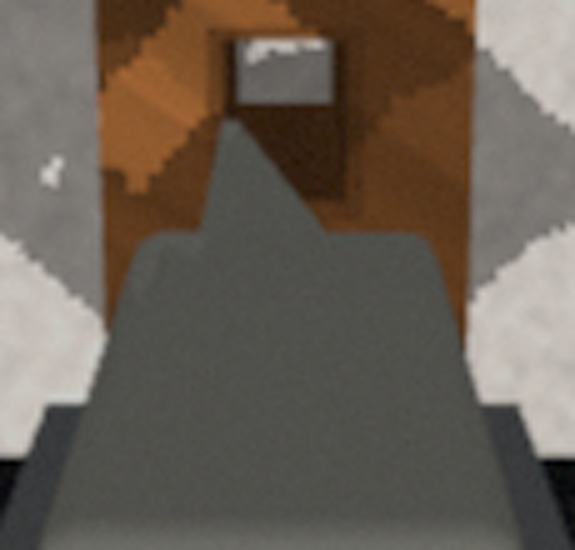

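Run:
```python
from h import *
q=place([.5722,.2090,.1771],[[12.5,-50,0]])[0];print(q)
rel(q[0],q[1],.256,10.1)
```

```text
[0.59331327 0.16198426 0.        ]
t 4.925 pos [ 0.5105 -0.2317  0.2533] turn [-0.25 -0.13 -1.78] shift [ 0.3775  0.139  -0.0025] F [-0.4 -0.1 -1.9] op 29.0
```

Emit:
move_arm(
  plan=[
    [[0,0,-0.3,0.045,0.017,-0.002,0.0],[0,0,-0.6,0.09,0.033,-0.002,0.0],[0,0,-0.9,0.135,0.05,-0.002,0.0],[0,0,-1.2,0.18,0.066,-0.002,0.0],[0,0,-1.5,0.225,0.083,-0.002,0.0]],
  ],
)

```text
time: 5.55
eef_pos: [0.5597, 0.0045, 0.2543]
tcp_rot: [0.644, 0.765, -0.001, -0.003]
contact_force: [-0.5, 0.5, -1.6]
opening: 0.339
```

```bash
python3 -c "
from h import *
rel(.5933,.162,.256,10.1)"
```

```text
t 5.55 pos [0.5597 0.0045 0.2543] turn [-0.35 -0.16 -0.28] shift [ 0.1494  0.06   -0.0017] F [-0.5  0.5 -1.6] op 28.9
```

Emit:
move_arm(
  plan=[
    [[0,0,-0.3,0.045,0.018,-0.002,0.0],[0,0,-0.3,0.09,0.036,-0.002,0.0],[0,0,-0.3,0.135,0.054,-0.002,0.0],[-0.3,-0.1,-0.3,0.149,0.06,-0.002,0.0],[-0.3,-0.1,-0.3,0.149,0.06,-0.002,0.0]],
  ],
)

```text
time: 6.18
eef_pos: [0.593, 0.162, 0.2552]
tcp_rot: [0.641, 0.767, -0.001, -0.001]
contact_force: [-0.4, -0.3, -1.4]
opening: 0.339
```

```bash
python3 -c "
from h import *
rel(.5933,.162,.256,10.1)
s=get_state()
np.save('s3.npy',s,allow_pickle=True)
snap('wrist','w3')
for q in ['slot_left','slot_right','housing','cover','wedge_tip']:
    print(q,[(np.round(d['centre'],1).tolist(),round(d['p'],2)) for d in pinpoint('wrist',q)])
H=[.5722,.2090,.1771]
print(proj(place(H,[[0,50,80],[0,-50,80],[0,0,0]]),*wristE(s)))
t=cv2.imread('pics/w3.png')
cv2.imwrite('pics/z7.png',cv2.resize(t[20:280,130:370],None,fx=2.3,fy=2.3,interpolation=cv2.INTER_CUBIC))
"
```

```text
t 6.175 pos [0.593  0.162  0.2552] turn [-0.16 -0.04  0.12] shift [-0.0001  0.0003 -0.0008] F [-0.4 -0.3 -1.4] op 29.0
slot_left [([234.6, 64.7], 0.59)]
slot_right [([234.5, 173.0], 0.95)]
housing [([238.9, 113.8], 0.73)]
cover [([242.0, 47.0], 0.88)]
wedge_tip [([237.5, 192.1], 0.94)]
[[237.43296351  65.88887967]
 [238.48765873 174.19506908]
 [240.57471133 118.90064647]]
```

View pics/w3.png

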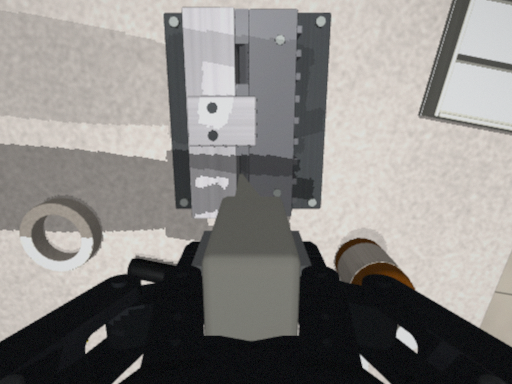

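View pics/z7.png

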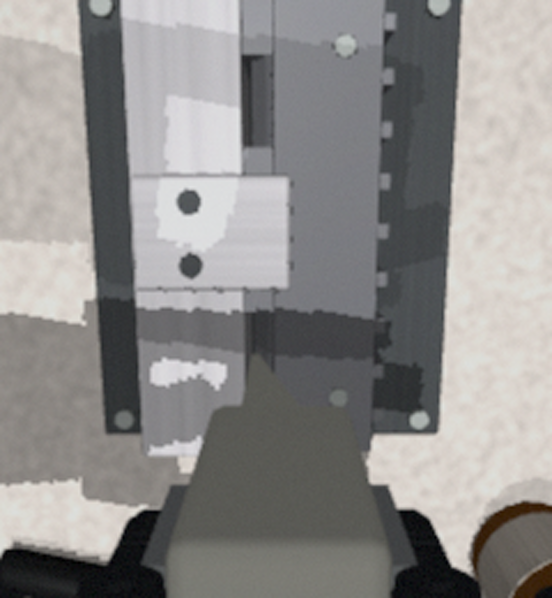

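Run:
```python
from h import *
s=np.load('s3.npy',allow_pickle=True).item();K,E=wristE(s)
z=lambda a:np.array(a)/2.3+[129.7,19.7]
L=[[-43,22,98],[19,22,98],[19,-22,98],[-43,-22,98],[-45,-95,86],[90,-110,8],[-90,-110,8]]
px=np.vstack([z([(133,177),(288,177),(288,288),(135,290),(145,457),(438,433),(107,433)]),[[235.5,9],[184,9],[330,14],[165,14]]])
L+=[[0,95,86],[-45,95,86],[90,110,8],[-90,110,8]]
for b in([0,0],[2,-3]):
    p,r=fit([(K,E,L,px-b)],[.57,.21,.17]);print(b,p,r)
    e=place(p,[[0,50,86],[0,-20,86],[0,-38,86],[9.5,50,80],[9.5,-38,80],[0,-50,80]])
    print(np.round(proj(e,K,E)+b,1).tolist())
M=R.from_quat(s['tcp_rot']).as_matrix()
for q in [[-10,12,-125],[-7.5,12,-125]]:
    q=np.array(q)/1000; t=np.array([q[1],q[0],-q[2]-.0194])
    print(proj(s['eef_pos']+M@t,K,E)+[2,-3])
cv2.imwrite('pics/z8.png',cv2.resize(cv2.imread('pics/w3.png')[130:230,190:300],None,fx=5.4,fy=5.4,interpolation=cv2.INTER_CUBIC))
```

```text
[0, 0] [0.57167319 0.20969604 0.17519999] [[[-0.2, -0.1], [3.3, 0.1], [3.0, 2.2], [1.3, 1.2], [0.4, 0.3], [-7.0, 1.5], [-8.2, 1.2], [0.8, -1.1], [-0.4, -1.2], [-6.5, -0.7], [-9.8, -1.1]]]
[[236.8, 64.2], [237.5, 143.4], [237.6, 162.3], [247.6, 65.0], [247.6, 161.3], [238.0, 173.4]]
[2, -3] [0.57026631 0.20666357 0.17450711] [[[-0.2, 0.1], [3.2, 0.3], [2.8, 2.3], [1.3, 1.2], [0.5, -0.2], [-6.7, 0.7], [-7.7, 0.3], [0.7, -0.6], [-0.4, -0.7], [-6.4, -0.8], [-9.4, -1.3]]]
[[236.7, 64.5], [237.5, 143.3], [237.6, 162.2], [247.5, 65.2], [247.7, 161.1], [238.0, 173.1]]
[[239.44454374 173.92006514]]
[[242.69015808 173.91460012]]
```

View pics/z8.png

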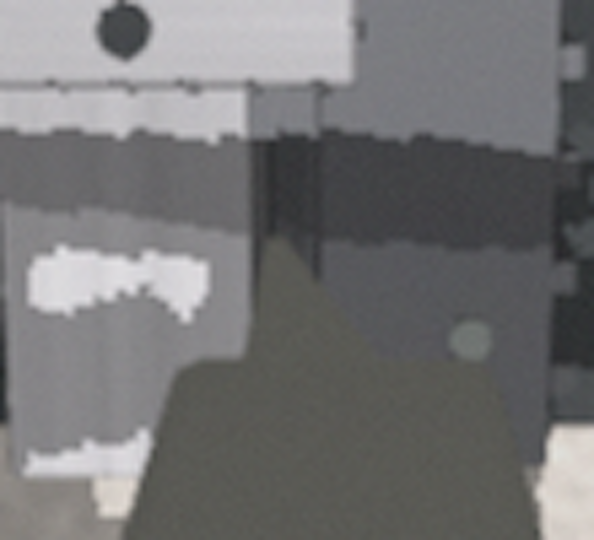

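Run:
```python
from h import *
s=np.load('s3.npy',allow_pickle=True).item();K,E=wristE(s)
z=lambda a:np.array(a)/2.3+[129.7,19.7]
O=7.5
L=[[-43,22,98],[19,22,98],[19,-22,98],[-43,-22,98],[-45,-95,86],[90+O,-110,8],[-90+O,-110,8]]
px=np.vstack([z([(133,177),(288,177),(288,288),(135,290),(145,457),(438,433),(107,433)]),[[235.5,9],[184,9],[330,14],[165,14]]])
L+=[[0,95,86],[-45,95,86],[90+O,110,8],[-90+O,110,8]]
for b in([0,0],[2,-3]):
    p,r=fit([(K,E,L,px-b)],[.57,.21,.17]);print(b,p,r)
    e=place(p,[[0,50,86],[0,-20,86],[0,-38,86],[9.5,50,80],[9.5,-38,80],[0,-50,80]])
    print(np.round(proj(e,K,E)+b,1).tolist())
T=cam('top');S=cam('side')
z=lambda a,o,k:np.array(a)/k+o
base=[[90+O,-110,8],[-90+O,-110,8],[-90+O,110,8],[90+O,110,8]]
met=[[-45,95,86],[-45,-95,86],[0,-95,86],[0,95,86]]
a=(*T,base+met,z([(495,55),(545,385),(125,450),(87,120),(105,362),(485,297),(472,205),(92,270)],[124.6,159.6],6))
b=(*S,[base[1],base[2],base[3]]+met,z([(570,187),(385,568),(38,437),(310,425),(487,100),(405,65),(217,392)],[149.6,219.6],6))
for o in([a],[b],[a,b]): print(fit(o,[.4,.2,.1]))
```

```text
[0, 0] [0.57137795 0.20964763 0.17657499] [[[-0.6, -0.0], [3.0, 0.0], [2.7, 2.2], [1.0, 1.3], [0.2, 0.3], [-1.1, 1.4], [-2.3, 1.3], [0.3, -1.1], [-0.9, -1.2], [0.1, -0.8], [-3.2, -1.0]]]
[[236.4, 64.2], [237.2, 143.4], [237.4, 162.3], [247.2, 65.0], [247.4, 161.3], [237.7, 173.4]]
[2, -3] [0.56992012 0.20660389 0.17539788] [[[-0.6, 0.2], [2.7, 0.3], [2.5, 2.2], [0.9, 1.2], [0.3, -0.1], [-0.9, 0.6], [-1.8, 0.3], [0.2, -0.6], [-0.9, -0.7], [0.2, -0.9], [-2.8, -1.2]]]
[[236.3, 64.5], [237.1, 143.3], [237.3, 162.2], [247.1, 65.2], [247.3, 161.1], [237.7, 173.1]]
(array([0.57047922, 0.2077723 , 0.17994672]), [[[0.4, -0.2], [0.3, -0.1], [-0.1, 0.9], [-0.0, 0.1], [-1.0, -0.4], [0.3, -0.3], [0.3, 0.2], [-0.5, -0.1]]])
(array([0.56889189, 0.2095646 , 0.17582916]), [[[1.1, -0.4], [0.3, 0.4], [-0.3, -0.2], [-0.2, 0.5], [0.2, -1.2], [-0.4, -0.0], [-0.2, 0.2]]])
(array([0.56988815, 0.20860259, 0.17871109]), [[[0.2, -0.0], [-0.0, 0.2], [-0.4, 1.1], [-0.2, 0.2], [-1.3, -0.2], [0.0, -0.1], [0.1, 0.4], [-0.8, 0.1]], [[1.0, -0.8], [0.4, -0.1], [-0.3, -0.5], [-0.2, -0.0], [-0.0, -1.6], [-0.6, -0.4], [-0.2, -0.2]]])
```

```bash
cat >> h.py <<'E'
H=[.570,.208,.1775]
def slot(side,x,tipz):
    q=place(H,[[x,50*side,0]])[0]; rel(q[0],q[1],tipz/1000+.1056,np.degrees(H[2]))
    s=get_state();c,sn=np.cos(H[2]),np.sin(H[2]);d=s['eef_pos']-[H[0],H[1],0];f=s['contact_force']
    print('local x,y,tipz',np.round([1000*(c*d[0]+sn*d[1]),1000*(-sn*d[0]+c*d[1]),1000*d[2]-105.6],1),'Flocal',np.round([c*f[0]+sn*f[1],-sn*f[0]+c*f[1],f[2]],1))
E
python3 -c "
from h import *
slot(-1,13,84)"
```

```text
t 6.475 pos [0.5934 0.1604 0.2564] turn [-0.05 -0.06 -0.14] shift [ 0.001  -0.0016  0.0668] F [-0.2  0.1 -1.9] op 29.0
local x,y,tipz [ 14.6 -51.  150.8] Flocal [-0.2  0.2 -1.9]
```

Emit:
move_arm(
  plan=[
    [[0,0,0,0.001,-0.0015,0.02,0.0],[0,0,0,0.001,-0.0015,0.04,0.0],[0,0,0,0.001,-0.0015,0.06,0.0],[0,0,0,0.001,-0.0015,0.066,0.0],[0,0,0,0.001,-0.0015,0.067,0.0]],
  ],
)

```text
time: 7.1
eef_pos: [0.5915, 0.1612, 0.1885]
tcp_rot: [0.643, 0.766, -0.0, -0.001]
contact_force: [-0.1, 0.3, -1.2]
opening: 0.339
```

```bash
python3 -c "
from h import *
slot(-1,13,84);snap('side','s4');snap('wrist','w4');slot(-1,13,74)
a=cv2.imread('pics/w4.png')[100:230,190:310];b=cv2.imread('pics/s4.png')[180:300,160:270]
cv2.imwrite('pics/z9.png',np.hstack([cv2.resize(a,(390,422),interpolation=cv2.INTER_CUBIC),cv2.resize(b,(387,422),interpolation=cv2.INTER_CUBIC)]))
"
```

```text
t 7.1 pos [0.5915 0.1612 0.1885] turn [-0.12 -0.06 -0.14] shift [-0.0001  0.0001 -0.0011] F [-0.1  0.3 -1.2] op 28.9
local x,y,tipz [ 12.9 -49.9  82.9] Flocal [-0.1  0.3 -1.2]
t 7.2 pos [0.5922 0.1612 0.19  ] turn [ 0.01 -0.05 -0.14] shift [-0.     -0.0006  0.0104] F [ 0.  -0.7 -0.9] op 28.8
local x,y,tipz [ 13.6 -50.   84.4] Flocal [-0.1 -0.7 -0.9]
```

View pics/z9.png

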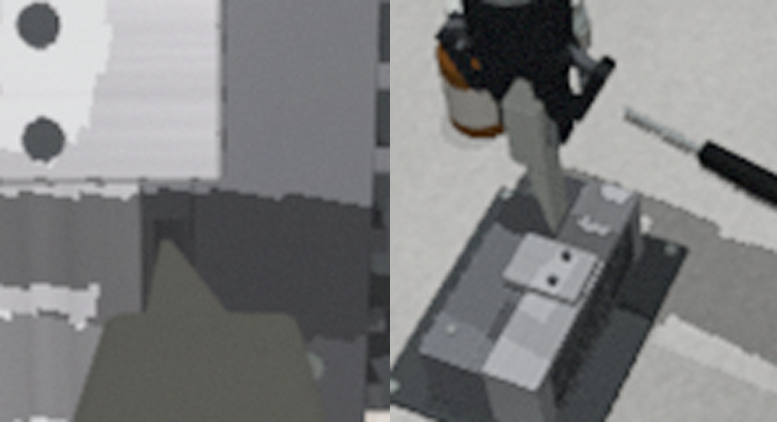

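```bash
python3 -c "
from h import *
slot(-1,10.7,62)"
```

```text
t 7.2 pos [0.5922 0.1612 0.19  ] turn [ 0.01 -0.05 -0.14] shift [-0.     -0.0029  0.0224] F [ 0.  -0.7 -0.9] op 28.8
local x,y,tipz [ 13.6 -50.   84.4] Flocal [-0.1 -0.7 -0.9]
```

Emit:
move_arm(
  plan=[
    [[0,0,-0.1,0,-0.002,0.005,0.0],[0,0,-0.1,0,-0.0028,0.01,0.0],[0,0,-0.1,0,-0.0028,0.014,0.0],[0,0,-0.1,0,-0.0028,0.018,0.0],[0,0,-0.1,0,-0.0028,0.022,0.0]],
  ],
)

```text
time: 7.82
eef_pos: [0.5883, 0.1606, 0.168]
tcp_rot: [0.642, 0.767, -0.001, -0.002]
contact_force: [-6.1, -1.4, 5.1]
opening: 0.335
```

```bash
python3 -c "
from h import *
slot(-1,10.7,50)"
```

```text
t 7.825 pos [0.5883 0.1606 0.168 ] turn [-0.21 -0.05 -0.02] shift [-0.0001  0.0012  0.0124] F [-6.1 -1.4  5.1] op 28.6
local x,y,tipz [  9.6 -49.9  62.4] Flocal [-6.2 -0.3  5.1]
```

Emit:
move_arm(
  plan=[
    [[0,0,0,0,0,0.004,0.0],[0,0,0,0,0,0.008,0.0],[0,0,0,0,0,0.01,0.0],[0,0,0,0,0,0.012,0.0],[0,0,0,0,0,0.0125,0.0]],
  ],
)

```text
time: 8.45
eef_pos: [0.5882, 0.1606, 0.1556]
tcp_rot: [0.642, 0.767, -0.001, -0.002]
contact_force: [-4.2, -1.3, 4.1]
opening: 0.338
```

```bash
python3 -c "
from h import *
slot(-1,10,50);snap('wrist','w5');snap('top','t5')
a=cv2.imread('pics/w5.png')[0:240,130:370]
cv2.imwrite('pics/z10.png',cv2.resize(a,None,fx=2.4,fy=2.4,interpolation=cv2.INTER_CUBIC))
slot(-1,10,50)
"
```

```text
t 8.45 pos [0.5882 0.1606 0.1556] turn [-0.22 -0.04 -0.01] shift [-0.0001  0.0005 -0.    ] F [-4.2 -1.3  4.1] op 28.8
local x,y,tipz [  9.5 -49.9  50. ] Flocal [-4.3 -0.5  4.1]
t 8.55 pos [0.5882 0.1606 0.1555] turn [-0.22 -0.04 -0.01] shift [-0.0001  0.0005 -0.0001] F [-4.6 -0.5  4.2] op 28.6
local x,y,tipz [  9.5 -49.9  49.9] Flocal [-4.7  0.4  4.2]
```

View pics/z10.png

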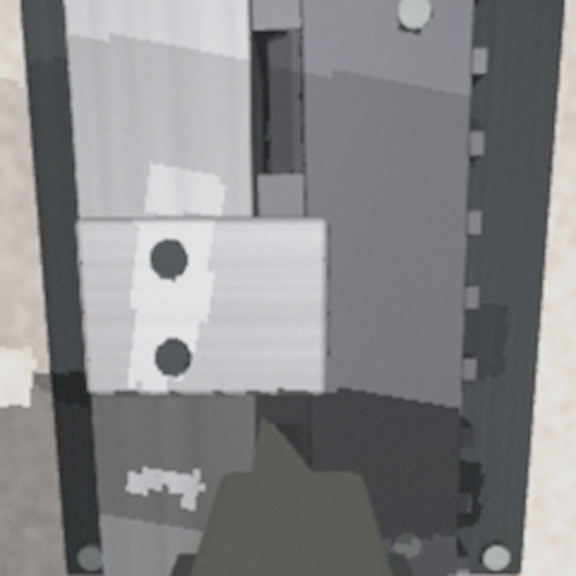

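Run:
```python
from h import *
s=get_state();np.save('s5.npy',s,allow_pickle=True)
a=cv2.imread('pics/w5.png')
cv2.imwrite('pics/z11.png',cv2.resize(a[0:90,225:345],None,fx=6.5,fy=6.5,interpolation=cv2.INTER_CUBIC))
cv2.imwrite('pics/z12.png',cv2.resize(a[155:245,215:335],None,fx=6.5,fy=6.5,interpolation=cv2.INTER_CUBIC))
```

```text
(no output)
```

View pics/z11.png

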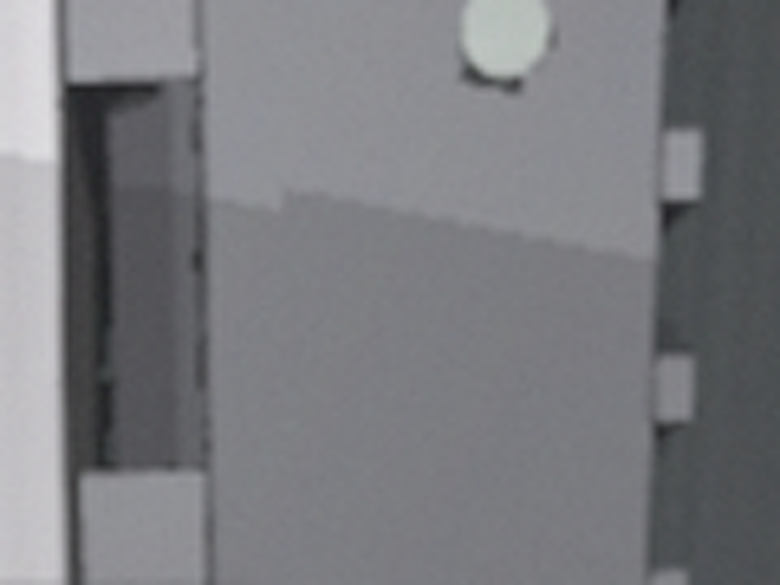

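View pics/z12.png

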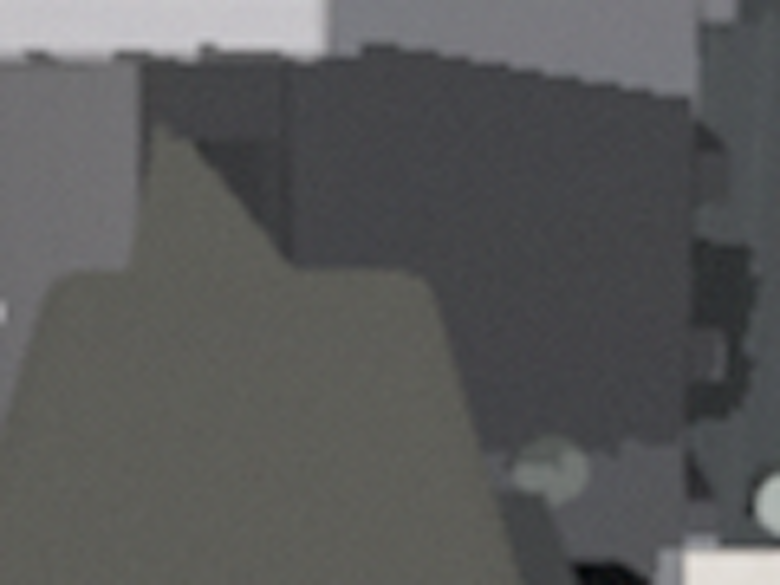

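```bash
cat >> h.py <<'E'
def unproj(px,z,K,E,b=(2,-3)):
    px=np.atleast_2d(np.array(px,float))-b
    d=np.c_[(px-K[:2,2])/[K[0,0],K[1,1]],np.ones(len(px))]*[1,-1,-1]
    d=d@E[:3,:3].T; o=E[:3,3]; P=o+d*((z/1000-o[2])/d[:,2])[:,None]
    c,s=np.cos(H[2]),np.sin(H[2]);q=P[:,:2]-H[:2]
    return np.c_[c*q[:,0]+s*q[:,1],-s*q[:,0]+c*q[:,1]]*1000
E
python3 - <<'E'
from h import *
for f,px1,px2 in (('s3.npy',[(235.2,46),(236.5,150.4)],[(130+382/2.3,20),(130+372/2.3,20+430/2.3)]),('s5.npy',[(234,.5),(235.8,83),(236.5,167.3)],[(327.15,6.15),(325,86.2),(321.6,171.9),(320.8,219.6)])):
    s=np.load(f,allow_pickle=True).item();W=wristE(s)
    a=unproj(px1,86,*W);b=unproj(px2,80,*W);print(a.round(1).tolist(),b.round(1).tolist())
    pa=np.polyfit(a[:,1],a[:,0],1);pb=np.polyfit(b[:,1],b[:,0],1)
    print('rel slope',pb[0]-pa[0],'gap at -80,80',[np.polyval(pb,y)-np.polyval(pa,y)-60 for y in(-80,80)])
E
```

```text
[[-1.0, 63.9], [-1.0, -28.0]] [[52.5, 85.9], [53.8, -86.3]]
rel slope -0.00837900935285789 gap at -80,80 [np.float64(-5.146213654344265), np.float64(-6.486855150801524)]
[[-1.3, 72.5], [-0.9, 27.0], [-1.2, -25.7]] [[54.0, 71.0], [55.3, 25.3], [56.0, -30.0], [57.2, -64.2]]
rel slope -0.021372217796476765 gap at -80,80 [np.float64(-1.5598073100884875), np.float64(-4.979362157524768)]
```

Emit:
move_arm(
  plan=[
    [[0,0,0,0,0,0.001,0.0],[0,0,0,0,0,0.002,0.0],[0,0,0,0,0,0.0025,0.0],[0,0,0,0,0,0.0025,0.0],[0,0,0,0,0,0.0025,0.0]],
  ],
)

```text
time: 9.18
eef_pos: [0.5882, 0.1606, 0.1528]
tcp_rot: [0.642, 0.767, -0.001, -0.002]
contact_force: [-3.8, -1.0, 4.3]
opening: 0.34
```

```bash
python3 -c "
from h import *
slot(-1,10,47.5);slot(-1,12,125)
"
```

```text
t 9.175 pos [0.5882 0.1606 0.1528] turn [-0.22 -0.04 -0.01] shift [-0.0001  0.0005 -0.0003] F [-3.8 -1.   4.3] op 29.0
local x,y,tipz [  9.5 -49.9  47.2] Flocal [-4.  -0.3  4.3]
t 9.175 pos [0.5882 0.1606 0.1528] turn [-0.22 -0.04 -0.01] shift [-0.      0.0022 -0.0778] F [-3.8 -1.   4.3] op 29.0
local x,y,tipz [  9.5 -49.9  47.2] Flocal [-4.  -0.3  4.3]
```

Emit:
move_arm(
  plan=[
    [[0,0,0,0,0.0005,-0.015,0.0],[0,0,0,0,0.001,-0.035,0.0],[0,0,0,0,0.003,-0.06,0.0],[-0.2,0,0,0,0.003,-0.078,0.0],[-0.2,0,0,0,0.003,-0.08,0.0]],
  ],
)

```text
time: 9.8
eef_pos: [0.5927, 0.1613, 0.2357]
tcp_rot: [0.642, 0.767, 0.002, 0.001]
contact_force: [-0.6, -0.5, -2.3]
opening: 0.334
```

```bash
python3 -c "
from h import *
np.save('s6.npy',get_state(),allow_pickle=True)
snap('wrist','w6')
slot(1,12.8,124)
a=cv2.imread('pics/w6.png')
cv2.imwrite('pics/z13.png',cv2.resize(a[0:250,170:350],None,fx=3,fy=2.4,interpolation=cv2.INTER_CUBIC))
"
```

```text
t 9.85 pos [0.592  0.1612 0.2343] turn [ 0.15 -0.03 -0.01] shift [ 0.1    -0.0007  0.0048] F [-0.1  0.3 -0.8] op 29.2
local x,y,tipz [ 13.4 -50.  128.7] Flocal [-0.   0.3 -0.8]
```

View pics/z13.png

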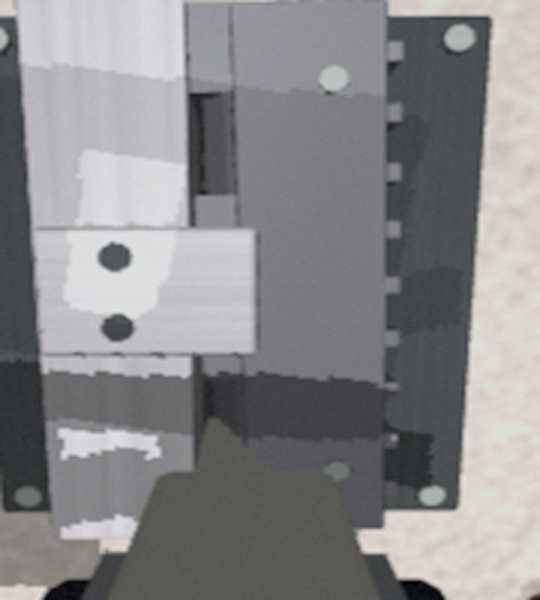

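Emit:
move_arm(
  plan=[
    [[0,0,0,0.03,0,0.003,0.0],[0,0,0,0.06,-0.0005,0.004,0.0],[0,0,0,0.09,-0.0007,0.005,0.0],[0.1,0,0,0.1,-0.0007,0.005,0.0],[0.1,0,0,0.1,-0.0007,0.015,0.0]],
  ],
)

```text
time: 10.48
eef_pos: [0.574, 0.2597, 0.2193]
tcp_rot: [0.641, 0.767, 0.001, 0.001]
contact_force: [1.0, 0.1, -1.5]
opening: 0.336
```

```bash
python3 -c "
from h import *
slot(1,12.8,84)
"
```

```text
t 10.475 pos [0.574  0.2597 0.2193] turn [ 0.11 -0.01  0.05] shift [-0.0002 -0.0003  0.0297] F [ 1.   0.1 -1.5] op 28.7
local x,y,tipz [ 13.1  50.2 113.7] Flocal [ 1.  -0.1 -1.5]
```

Emit:
move_arm(
  plan=[
    [[0,0,0,0,0,0.01,0.0],[0,0,0,0,0,0.02,0.0],[0,0,0,0,-0.0003,0.027,0.0],[0,0,0,0,-0.0003,0.03,0.0],[0,0,0,0,-0.0003,0.03,0.0]],
  ],
)

```text
time: 11.1
eef_pos: [0.5738, 0.2595, 0.1892]
tcp_rot: [0.641, 0.767, 0.001, 0.001]
contact_force: [-0.7, 0.1, -1.5]
opening: 0.338
```

```bash
python3 -c "
from h import *
slot(1,12.8,84)
snap('wrist','w7')
slot(1,10.7,60)
a=cv2.imread('pics/w7.png')
cv2.imwrite('pics/z14.png',cv2.resize(a[80:240,180:320],None,fx=3.6,fy=3.6,interpolation=cv2.INTER_CUBIC))
"
```

```text
t 11.1 pos [0.5738 0.2595 0.1892] turn [ 0.1  -0.01  0.03] shift [-0.0001 -0.     -0.0004] F [-0.7  0.1 -1.5] op 28.9
local x,y,tipz [12.8 50.1 83.6] Flocal [-0.6  0.3 -1.5]
t 11.15 pos [0.574  0.2597 0.1896] turn [ 0.14 -0.01  0.04] shift [-0.0001 -0.0024  0.024 ] F [ 0.3 -0.3 -1.9] op 29.0
local x,y,tipz [13.  50.1 84. ] Flocal [ 0.2 -0.4 -1.9]
```

View pics/z14.png

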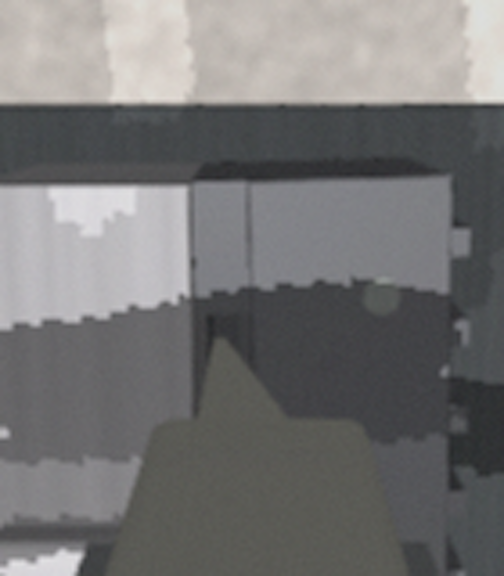

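Emit:
move_arm(
  plan=[
    [[0,0,0,0,-0.0018,0.005,0.0],[0,0,0,0,-0.0024,0.01,0.0],[0,0,0,0,-0.0024,0.015,0.0],[0,0,0,0,-0.0024,0.02,0.0],[0,0,0,0,-0.0024,0.024,0.0]],
  ],
)

```text
time: 11.78
eef_pos: [0.5702, 0.259, 0.165]
tcp_rot: [0.641, 0.767, -0.001, -0.001]
contact_force: [-4.6, -0.9, 3.5]
opening: 0.341
```

```bash
python3 -c "
from h import *
slot(1,10,40)
"
```

```text
t 11.775 pos [0.5702 0.259  0.165 ] turn [-0.14  0.    0.06] shift [-0.0002  0.0009  0.0194] F [-4.6 -0.9  3.5] op 29.2
local x,y,tipz [ 9.2 50.2 59.4] Flocal [-4.7 -0.   3.5]
```

Emit:
move_arm(
  plan=[
    [[0,0,0,0,0,0.004,0.0],[0,0,0,0,0,0.008,0.0],[0,0,0,0,0,0.012,0.0],[0,0,0,0,0,0.016,0.0],[0,0,0,0,0,0.019,0.0]],
  ],
)

```text
time: 12.4
eef_pos: [0.5701, 0.2591, 0.1459]
tcp_rot: [0.641, 0.767, -0.001, -0.001]
contact_force: [-4.9, -1.8, 4.5]
opening: 0.338
```

```bash
python3 -c "
from h import *
slot(1,10,27)
snap('wrist','w8')
a=cv2.imread('pics/w8.png')
cv2.imwrite('pics/z15.png',cv2.resize(a[80:240,180:320],None,fx=3.6,fy=3.6,interpolation=cv2.INTER_CUBIC))
"
```

```text
t 12.4 pos [0.5701 0.2591 0.1459] turn [-0.14 -0.    0.05] shift [-0.0002  0.0009  0.0133] F [-4.9 -1.8  4.5] op 28.8
local x,y,tipz [ 9.2 50.2 40.3] Flocal [-5.1 -0.9  4.5]
```

View pics/z15.png

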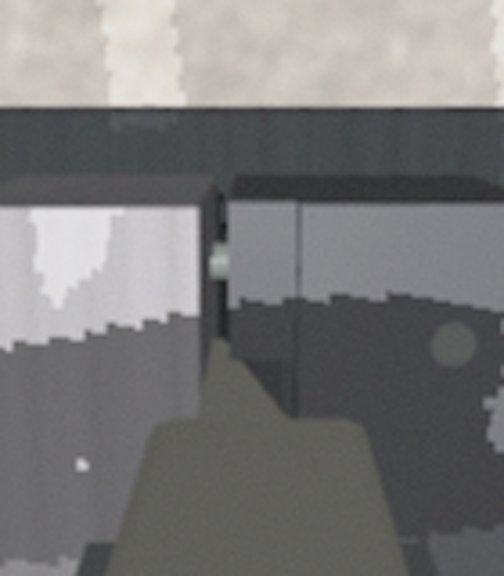

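Emit:
move_arm(
  plan=[
    [[0,0,0,0,0,0.004,0.0],[0,0,0,0,0,0.008,0.0],[0,0,0,0,0,0.011,0.0],[0,0,0,0,0,0.0135,0.0],[0,0,0,0,0,0.0135,0.0]],
  ],
)

```text
time: 13.08
eef_pos: [0.5701, 0.2591, 0.1314]
tcp_rot: [0.641, 0.767, -0.001, -0.001]
contact_force: [-3.7, 0.3, 2.4]
opening: 0.338
```

```bash
python3 -c "
from h import *
slot(1,10,27)
snap('wrist','w9')
a=cv2.imread('pics/w9.png')
cv2.imwrite('pics/z16.png',cv2.resize(a[80:240,180:320],None,fx=3.6,fy=3.6,interpolation=cv2.INTER_CUBIC))
"
```

```text
t 13.075 pos [0.5701 0.2591 0.1314] turn [-0.12 -0.01  0.04] shift [-0.0002  0.0009 -0.0012] F [-3.7  0.3  2.4] op 28.9
local x,y,tipz [ 9.1 50.2 25.8] Flocal [-3.6  0.9  2.4]
```

View pics/z16.png

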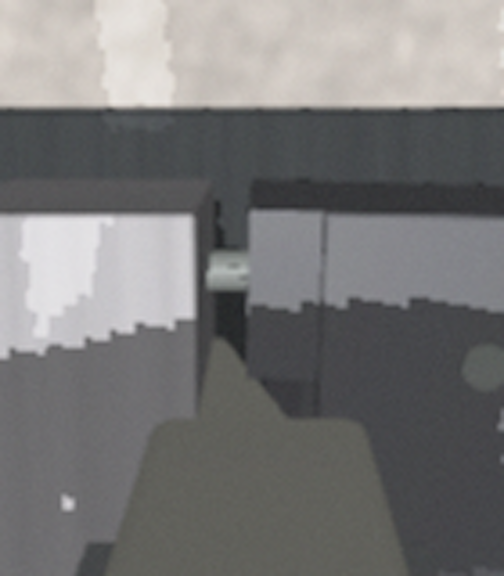

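Emit:
move_arm(
  plan=[
    [[0,0,0,0,0.0005,-0.02,0.0],[0,0,0,0,0.001,-0.045,0.0],[0,0,0,0,0.003,-0.07,0.0],[0,0,0,0,0.004,-0.095,0.0],[0,0,0,-0.01,0.004,-0.098,0.0]],
  ],
)

```text
time: 13.75
eef_pos: [0.5782, 0.2504, 0.2333]
tcp_rot: [0.641, 0.768, 0.003, 0.002]
contact_force: [-0.2, -0.4, -0.8]
opening: 0.341
```

```bash
python3 -c "
from h import *
slot(-1,14,120)
"
```

```text
t 13.75 pos [0.5782 0.2504 0.2333] turn [ 0.36 -0.02  0.1 ] shift [-0.0902 -0.0018  0.0077] F [-0.2 -0.4 -0.8] op 29.1
local x,y,tipz [ 15.6  40.2 127.7] Flocal [-0.3 -0.3 -0.8]
```

Emit:
move_arm(
  plan=[
    [[0.2,0,0,-0.03,-0.001,0.001,0.0],[0.4,0,0,-0.06,-0.0018,0.002,0.0],[0.4,0,0,-0.088,-0.0018,0.004,0.0],[0.4,0,0,-0.09,-0.0018,0.008,0.0],[0.4,0,0,-0.09,-0.0018,0.018,0.0]],
  ],
)

```text
time: 14.38
eef_pos: [0.5928, 0.1613, 0.2148]
tcp_rot: [0.641, 0.767, 0.0, -0.0]
contact_force: [0.2, 0.8, -1.4]
opening: 0.34
```

```bash
python3 -c "
from h import *
slot(-1,13.5,84);snap('wrist','w10')
a=cv2.imread('pics/w10.png')
cv2.imwrite('pics/z17.png',cv2.resize(a[0:240,170:350],None,fx=3,fy=2.4,interpolation=cv2.INTER_CUBIC))
"
```

```text
t 14.375 pos [0.5928 0.1613 0.2148] turn [ 0.01 -0.03  0.06] shift [-0.0001 -0.0008  0.0252] F [ 0.2  0.8 -1.4] op 29.0
local x,y,tipz [ 14.3 -50.  109.2] Flocal [ 0.3  0.7 -1.4]
```

View pics/z17.png

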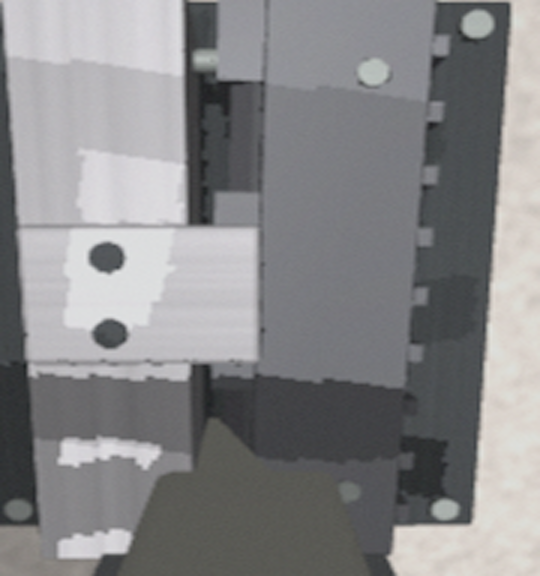

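Emit:
move_arm(
  plan=[
    [[0,0,0,0,-0.001,0.015,0.0],[0,0,0,0,-0.002,0.03,0.0],[0,0,0,0,-0.0035,0.045,0.0],[0,0,0,0,-0.0036,0.06,0.0],[0,0,0,0,-0.0036,0.067,0.0]],
  ],
)

```text
time: 15.05
eef_pos: [0.5879, 0.1611, 0.1448]
tcp_rot: [0.641, 0.768, -0.001, -0.002]
contact_force: [-0.6, 0.2, 5.3]
opening: 0.334
```

```bash
python3 -c "
from h import *
slot(-1,10,18)
"
```

```text
t 15.05 pos [0.5879 0.1611 0.1448] turn [-0.21 -0.06  0.1 ] shift [-0.0007  0.0007  0.0212] F [-0.6  0.2  5.3] op 28.6
local x,y,tipz [  9.3 -49.3  39.2] Flocal [-0.5  0.3  5.3]
```

Emit:
move_arm(
  plan=[
    [[0,0,0,0,0,0.005,0.0],[0,0,0,0,0,0.01,0.0],[0,0,0,0,0,0.015,0.0],[0,0,0,0,0,0.02,0.0],[0,0,0,0,0,0.021,0.0]],
  ],
)

```text
time: 15.68
eef_pos: [0.588, 0.1611, 0.1255]
tcp_rot: [0.641, 0.768, -0.001, -0.002]
contact_force: [-3.3, 0.0, 6.5]
opening: 0.339
```

```bash
python3 -c "
from h import *
slot(-1,10,18);snap('wrist','w11')
a=cv2.imread('pics/w11.png')
cv2.imwrite('pics/z18.png',cv2.resize(a[0:240,170:350],None,fx=3,fy=2.4,interpolation=cv2.INTER_CUBIC))
"
```

```text
t 15.675 pos [0.588  0.1611 0.1255] turn [-0.23 -0.04  0.11] shift [-0.0006  0.0005  0.0019] F [-3.3  0.   6.5] op 29.0
local x,y,tipz [  9.5 -49.4  19.9] Flocal [-3.2  0.6  6.5]
```

View pics/z18.png

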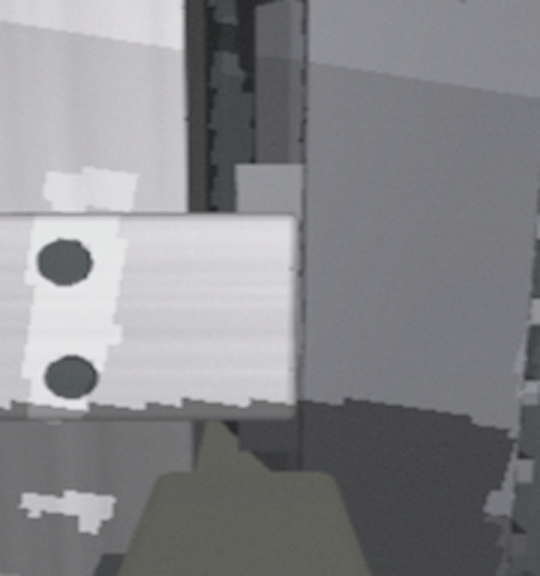

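Emit:
move_arm(
  plan=[
    [[0,0,0,0,0.0005,-0.02,0.0],[0,0,0,0,0.001,-0.045,0.0],[0,0,0,0,0.003,-0.075,0.0],[0,0,0,0,0.004,-0.105,0.0],[0,0,0,0,0.004,-0.13,0.0]],
  ],
)

```text
time: 16.35
eef_pos: [0.5926, 0.1617, 0.2567]
tcp_rot: [0.641, 0.768, -0.001, -0.001]
contact_force: [-0.2, -0.2, -1.0]
opening: 0.339
```

```bash
python3 -c "
from h import *
slot(-1,10,18);snap('wrist','w12');rel(.5112,-.2322,.256,8.65)
a=cv2.imread('pics/w12.png')
cv2.imwrite('pics/z19.png',cv2.resize(a[0:240,170:350],None,fx=3,fy=2.4,interpolation=cv2.INTER_CUBIC))
"
```

```text
t 16.35 pos [0.5926 0.1617 0.2567] turn [-0.21 -0.04  0.11] shift [-0.0005 -0.0036  0.1331] F [-0.2 -0.2 -1. ] op 29.0
local x,y,tipz [ 14.1 -49.5 151.1] Flocal [-0.2 -0.2 -1. ]
t 16.4 pos [0.5942 0.1619 0.261 ] turn [ 0.16 -0.01  1.64] shift [-0.373  -0.1521  0.0045] F [0.7 0.9 2. ] op 28.7
```

View pics/z19.png

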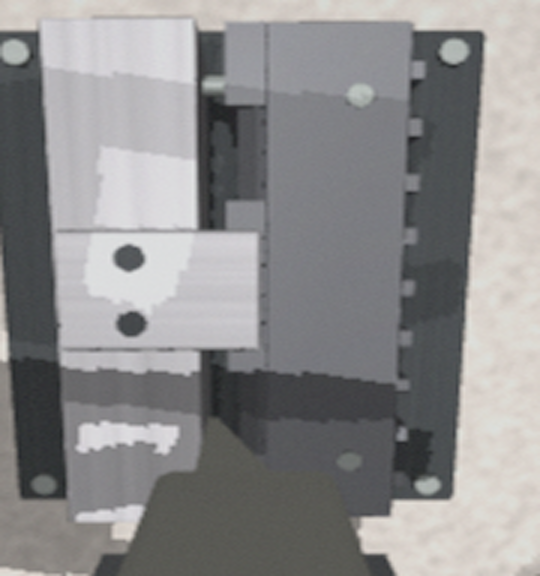

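```bash
python3 -c "
from h import *
slot(-1,12.5,80)
"
```

```text
t 16.4 pos [0.5942 0.1619 0.261 ] turn [ 0.16 -0.01  0.12] shift [-0.0004 -0.0034  0.0754] F [0.7 0.9 2. ] op 28.7
local x,y,tipz [ 15.7 -49.6 155.4] Flocal [0.9 0.8 2. ]
```

Emit:
move_arm(
  plan=[
    [[0.1,0,0,0,-0.002,0.025,0.0],[0.1,0,0,0,-0.003,0.05,0.0],[0.1,0,0,0,-0.0034,0.075,0.0],[0.1,0,0,0,-0.005,0.09,0.0],[0.1,0,0,0,-0.0052,0.11,0.0]],
  ],
)

```text
time: 17.02
eef_pos: [0.5897, 0.1611, 0.1505]
tcp_rot: [0.641, 0.768, 0.001, 0.001]
contact_force: [-1.0, -0.3, -1.9]
opening: 0.335
```

```bash
python3 -c "
from h import *
slot(-1,10,16)
"
```

```text
t 17.025 pos [0.5897 0.1611 0.1505] turn [ 0.13 -0.    0.12] shift [-0.0004 -0.0012  0.0289] F [-1.  -0.3 -1.9] op 28.6
local x,y,tipz [ 11.1 -49.6  44.9] Flocal [-1.1 -0.1 -1.9]
```

Emit:
move_arm(
  plan=[
    [[0,0,0,0,-0.001,0.008,0.0],[0,0,0,0,-0.0012,0.016,0.0],[0,0,0,0,-0.0012,0.022,0.0],[0,0,0,0,-0.0012,0.027,0.0],[0,0,0,0,-0.0012,0.028,0.0]],
  ],
)

```text
time: 17.65
eef_pos: [0.588, 0.1608, 0.123]
tcp_rot: [0.641, 0.768, -0.0, 0.0]
contact_force: [-5.5, -1.9, 3.4]
opening: 0.338
```

```bash
python3 -c "
from h import *
slot(-1,10,16)
"
```

```text
t 17.65 pos [0.588  0.1608 0.123 ] turn [-0.    0.    0.13] shift [-0.0004  0.0006  0.0014] F [-5.5 -1.9  3.4] op 28.9
local x,y,tipz [  9.4 -49.6  17.4] Flocal [-5.8 -0.9  3.4]
```

Emit:
move_arm(
  plan=[
    [[0,0,0,0,0.0005,-0.02,0.0],[0,0,0,0,0.001,-0.045,0.0],[0,0,0,0,0.003,-0.075,0.0],[0,0,0,0,0.004,-0.105,0.0],[0,0,0,0.01,0.004,-0.112,0.0]],
  ],
)

```text
time: 18.27
eef_pos: [0.5923, 0.1716, 0.2381]
tcp_rot: [0.641, 0.767, 0.003, 0.003]
contact_force: [-0.1, 0.3, -1.1]
opening: 0.339
```

```bash
python3 -c "
from h import *
slot(1,14,120)
"
```

```text
t 18.275 pos [0.5923 0.1716 0.2381] turn [0.45 0.02 0.06] shift [ 0.0898 -0.0015  0.0125] F [-0.1  0.3 -1.1] op 28.9
local x,y,tipz [ 15.5 -39.8 132.5] Flocal [-0.   0.3 -1.1]
```

Emit:
move_arm(
  plan=[
    [[0.2,0,0,0.03,0,0.003,0.0],[0.4,0,0,0.06,-0.001,0.006,0.0],[0.4,0,0,0.088,-0.0015,0.009,0.0],[0.4,0,0,0.09,-0.0015,0.015,0.0],[0.4,0,0,0.09,-0.002,0.025,0.0]],
  ],
)

```text
time: 18.9
eef_pos: [0.5745, 0.2599, 0.212]
tcp_rot: [0.641, 0.768, 0.0, 0.001]
contact_force: [0.1, -0.3, -2.4]
opening: 0.339
```

```bash
python3 -c "
from h import *
slot(1,12.5,80)
"
```

```text
t 18.9 pos [0.5745 0.2599 0.212 ] turn [0.05 0.04 0.1 ] shift [-0.0003 -0.0011  0.0264] F [ 0.1 -0.3 -2.4] op 28.9
local x,y,tipz [ 13.6  50.3 106.4] Flocal [ 0.  -0.3 -2.4]
```

Emit:
move_arm(
  plan=[
    [[0,0,0,0,-0.001,0.015,0.0],[0,0,0,0,-0.0015,0.03,0.0],[0,0,0,0,-0.003,0.045,0.0],[0,0,0,0,-0.0034,0.06,0.0],[0,0,0,0,-0.0034,0.07,0.0]],
  ],
)

```text
time: 19.52
eef_pos: [0.5708, 0.2591, 0.1405]
tcp_rot: [0.641, 0.768, -0.0, 0.0]
contact_force: [0.4, -0.1, -1.5]
opening: 0.339
```

```bash
python3 -c "
from h import *
slot(1,10,16)
"
```

```text
t 19.525 pos [0.5708 0.2591 0.1405] turn [-0.02  0.05  0.09] shift [-0.0001  0.0002  0.0189] F [ 0.4 -0.1 -1.5] op 29.0
local x,y,tipz [ 9.8 50.1 34.9] Flocal [ 0.4 -0.2 -1.5]
```

Emit:
move_arm(
  plan=[
    [[0,0,0,0,0,0.005,0.0],[0,0,0,0,0,0.01,0.0],[0,0,0,0,0,0.014,0.0],[0,0,0,0,0,0.018,0.0],[0,0,0,0,0,0.0185,0.0]],
  ],
)

```text
time: 20.15
eef_pos: [0.5701, 0.2591, 0.1225]
tcp_rot: [0.641, 0.768, -0.001, -0.0]
contact_force: [-5.5, -0.8, 4.0]
opening: 0.342
```

```bash
python3 -c "
from h import *
slot(1,10,16)
snap('wrist','w13')
a=cv2.imread('pics/w13.png')
cv2.imwrite('pics/z20.png',cv2.resize(a[80:240,180:320],None,fx=3.6,fy=3.6,interpolation=cv2.INTER_CUBIC))
"
```

```text
t 20.15 pos [0.5701 0.2591 0.1225] turn [-0.14  0.04  0.1 ] shift [-0.0003  0.0008  0.0009] F [-5.5 -0.8  4. ] op 29.2
local x,y,tipz [ 9.2 50.3 16.9] Flocal [-5.5  0.2  4. ]
```

View pics/z20.png

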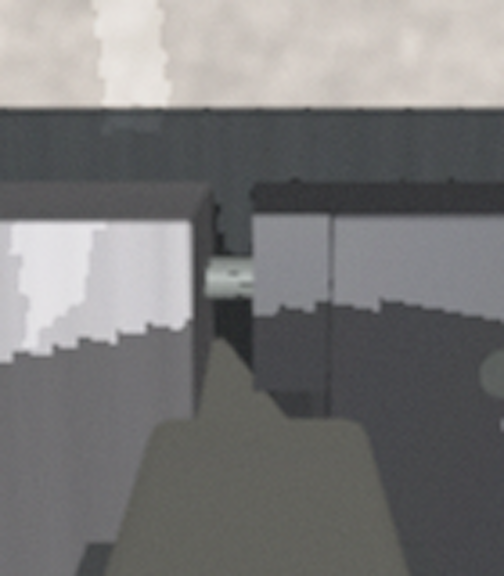

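Emit:
move_arm(
  plan=[
    [[0,0,0,0,0.0005,-0.02,0.0],[0,0,0,0,0.001,-0.045,0.0],[0,0,0,0,0.003,-0.08,0.0],[0,0,0,-0.01,0.003,-0.115,0.0],[0,0,0,-0.03,0.003,-0.14,0.0]],
  ],
)

```text
time: 20.82
eef_pos: [0.5802, 0.2307, 0.2648]
tcp_rot: [0.641, 0.768, 0.001, 0.001]
contact_force: [0.4, -0.4, -1.7]
opening: 0.337
```

```bash
python3 -c "
from h import *
rel(.5112,-.2322,.26,8.65)"
```

```text
t 20.825 pos [0.5802 0.2307 0.2648] turn [0.23 0.03 1.68] shift [-0.443  -0.151   0.0044] F [ 0.4 -0.4 -1.7] op 28.8
```

Emit:
move_arm(
  plan=[
    [[0,0,0.4,-0.05,-0.017,0.001,0.0],[0,0,0.8,-0.1,-0.034,0.002,0.0],[0,0,1.2,-0.15,-0.051,0.003,0.0],[0,0,1.6,-0.2,-0.068,0.004,0.0],[0.2,0,2,-0.25,-0.085,0.004,0.0]],
  ],
)

```text
time: 21.45
eef_pos: [0.542, -0.0324, 0.2607]
tcp_rot: [0.654, 0.757, 0.001, 0.002]
contact_force: [0.3, -1.4, -0.9]
opening: 0.337
```

```bash
python3 -c "
from h import *
rel(.5112,-.2322,.26,8.33)"
```

```text
t 21.45 pos [ 0.542  -0.0324  0.2607] turn [ 0.24  0.14 -0.01] shift [-0.1932 -0.0593  0.001 ] F [ 0.3 -1.4 -0.9] op 28.8
```

Emit:
move_arm(
  plan=[
    [[0.1,0,0,-0.05,-0.015,0.001,0.0],[0.2,0.1,0,-0.1,-0.03,0.001,0.0],[0.2,0.1,0,-0.15,-0.046,0.001,0.0],[0.2,0.1,0,-0.19,-0.0585,0.001,0.0],[0.2,0.1,0,-0.193,-0.0593,0.001,0.0]],
  ],
)

```text
time: 22.08
eef_pos: [0.5113, -0.2351, 0.26]
tcp_rot: [0.656, 0.755, -0.0, 0.002]
contact_force: [0.7, 1.4, -2.0]
opening: 0.34
```

```bash
python3 -c "
from h import *
rel(.5112,-.2322,.224,8.33)
snap('wrist','w14')
rel(.5112,-.2322,.224,8.33)
t=cv2.imread('pics/w14.png')
cv2.imwrite('pics/z21.png',cv2.resize(t[150:260,195:310],None,fx=5,fy=5,interpolation=cv2.INTER_CUBIC))"
```

```text
t 22.075 pos [ 0.5113 -0.2351  0.26  ] turn [ 0.16  0.19 -0.25] shift [0.003  0.0002 0.036 ] F [ 0.7  1.4 -2. ] op 29.0
t 22.125 pos [ 0.5114 -0.2339  0.2599] turn [ 0.14  0.13 -0.17] shift [ 0.0018 -0.0001  0.0359] F [-0.1  0.6 -2.1] op 28.9
```

View pics/z21.png

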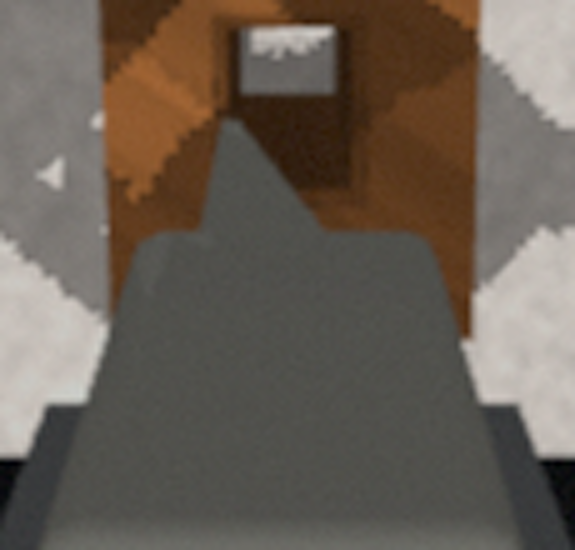

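Emit:
move_arm(
  plan=[
    [[0.1,0.1,-0.1,0.0015,0,0.01,0.0],[0.1,0.1,-0.1,0.0015,0,0.025,0.0],[0.1,0.1,-0.1,0.0015,0,0.035,0.0],[0.1,0.1,-0.1,0.0015,0,0.04,0.0],[0.1,0.1,-0.1,0.0015,0,0.04,0.0]],
  ],
)

```text
time: 22.75
eef_pos: [0.5112, -0.2321, 0.2193]
tcp_rot: [0.654, 0.756, 0.0, -0.0]
contact_force: [-0.7, -0.2, -1.0]
opening: 0.338
```

```bash
python3 -c "
from h import *
rel(.5112,-.2322,.1165,8.33)"
```

```text
t 22.75 pos [ 0.5112 -0.2321  0.2193] turn [-0.   -0.01 -0.04] shift [-0.0002 -0.      0.1028] F [-0.7 -0.2 -1. ] op 28.9
```

Emit:
move_arm(
  plan=[
    [[0,0,0,0,0,0.015,0.0],[0,0,0,0,0,0.03,0.0],[0,0,0,0,0,0.045,0.0],[0,0,0,0,0,0.06,0.0],[0,0,0,0,0,0.07,0.0]],
  ],
)

```text
time: 23.38
eef_pos: [0.5109, -0.2319, 0.1479]
tcp_rot: [0.654, 0.756, 0.0, -0.001]
contact_force: [-0.0, 0.0, -1.4]
opening: 0.336
```

```bash
python3 -c "
from h import *
rel(.5112,-.2322,.1165,8.33)"
```

```text
t 23.375 pos [ 0.5109 -0.2319  0.1479] turn [-0.04 -0.06 -0.05] shift [-0.0004  0.0002  0.0314] F [-0.   0.  -1.4] op 28.7
```

No contact so far, so the blade is inside the pocket. I'll lower it the rest of the way.

Emit:
move_arm(
  plan=[
    [[0,0,0,0,0,0.01,0.0],[0,0,0,0,0,0.02,0.0],[0,0,0,0,0,0.027,0.0],[0,0,0,0,0,0.0305,0.0],[0,0,0,0,0,0.0315,0.0]],
  ],
)

```text
time: 24.0
eef_pos: [0.5111, -0.2319, 0.1165]
tcp_rot: [0.654, 0.756, 0.0, -0.0]
contact_force: [1.2, -0.4, -0.4]
opening: 0.341
```

```bash
python3 -c "
from h import *
rel(.5112,-.2322,.1165,8.33)"
```

```text
t 24.0 pos [ 0.5111 -0.2319  0.1165] turn [-0.02 -0.05 -0.05] shift [-0.0003  0.0001 -0.    ] F [ 1.2 -0.4 -0.4] op 29.1
```

Emit:
move_arm(
  plan=[
    [[0,0,0,0,0,0.001,0.0],[0,0,0,0,0,0.001,0.03],[0,0,0,0,0,0.0,0.05],[0,0,0,0,0,0.0,0.07],[0,0,0,0,0,0.0,0.085]],
  ],
)

```text
time: 24.62
eef_pos: [0.5112, -0.232, 0.1167]
tcp_rot: [0.654, 0.756, 0.0, -0.0]
contact_force: [1.0, -0.3, 0.1]
opening: 0.961
```

Emit:
move_arm(
  plan=[
    [[0,0,0,0,0,0,0.085],[0,0,0,0,0,-0.03,0.085],[0,0,0,0,0,-0.07,0.085],[0,0,0,0,0,-0.11,0.085],[0,0,0,0,0,-0.145,0.085]],
  ],
)

```text
time: 25.25
eef_pos: [0.5112, -0.2321, 0.2634]
tcp_rot: [0.654, 0.756, 0.0, 0.0]
contact_force: [-0.1, 0.4, 0.1]
opening: 0.997
```

Run:
```python
from h import *
s=get_state();snap('wrist','w15');snap('side','s15');snap('top','t15')
rel(.512,-.231,.26,8.5)
t=cv2.imread('pics/w15.png')
cv2.imwrite('pics/z22.png',np.hstack([cv2.resize(t[110:240,195:305],(400,473),interpolation=cv2.INTER_CUBIC),cv2.resize(cv2.imread('pics/s15.png')[130:300,140:310],(380,473))]))
```

```text
t 25.4 pos [ 0.5122 -0.2328  0.2644] turn [ 0.21  0.18 -0.22] shift [0.0018 0.0001 0.0044] F [-0.1  0.5 -1.1] op 85.0
```

View pics/z22.png

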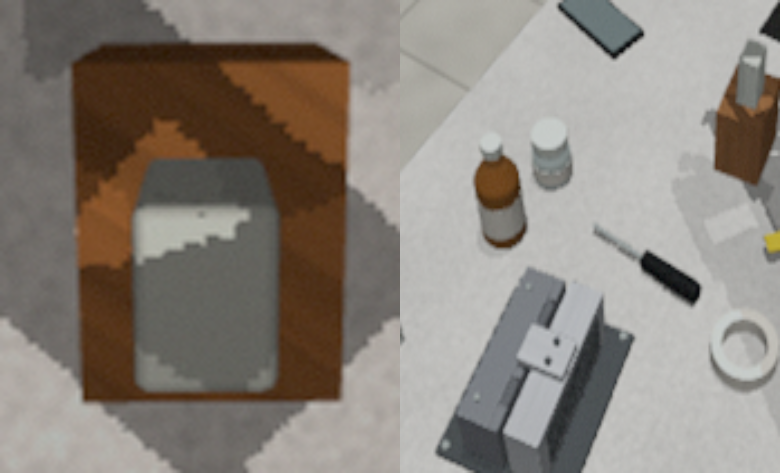

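View pics/t15.png

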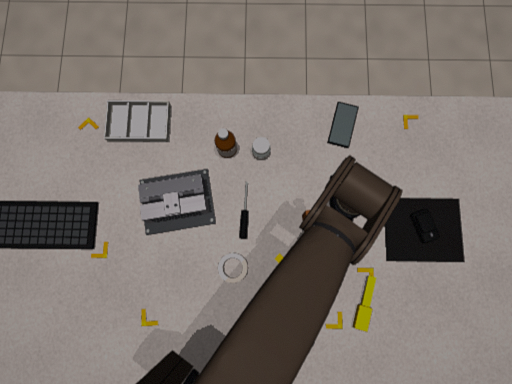

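```bash
python3 -c "
from plant import ticket
print(ticket.sign_off())"
```

```text
the job is handed in; nothing more can be done
None
```

I opened the cover with the white wedge, put the wedge back in its stand and handed the job in at about 25.4 s of the 67 s. No verdict was reported.

**How it was pried:** I pushed the wedge into the right, left, right, right and left slots in that order, to about 25, 46, 52, 55 and 55 mm below the slot edge. The biggest lead of one end over the other, by the wedge geometry, was about 4.5 mm.

**Last checks:**
- **Seam opening:** the last wrist picture put the left end about 9.1 mm open, with about 9.4 mm expected from the geometry. The right end should be about 9.6 mm open by geometry. I did not measure it in a picture after its last push; before that push both ends read about 8.2 mm (±0.5 mm).
- **Prying forces:** the force on the wedge stayed around 4 to 7 N, and I saw no sign of the gripper touching the housing.
- **Wedge:** it hangs upright in the stand, looking the same as at the start, and the gripper is open and clear above it.
- **Other objects:** the screwdriver, tape roll, bottle and jar look unmoved in the final top and side pictures.

**Disagreements along the way:**
- My first housing fits were off by up to 9 pixels at the base plate. The fits agreed to within about 3 pixels once I took the plate as centred 7.5 mm towards the cover.
- One early picture estimate of the first right-hand opening came out at about 2 to 3.6 mm, against 3.9 mm expected. I pressed 2.5 mm further before changing slots, and a later picture gave about 4.5 mm.

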